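Scoop out the hazelnuts, shut the bin and slide the dish to its mat

ROBOT

A 6-joint arm with a two-finger parallel gripper is mounted at the origin on a cart in front of the work surface, level with it; the furniture and walls round the work are solid. World frame = base frame: x ahead of the robot, y to its left, z up, the work surface at z = 0. Lengths are in m, angles in rad, forces in N, time in s.
With the tool pointing down it reaches from about 0.25 to 0.775 m from the base axis. Payload 4 kg.
Tool frame: the origin (TCP) lies at the very end of the fingers, on their centre line; the grasp point (between the pads) lies 19 mm behind it; z points along the fingers, y is the line along which they close (so a half turn about z gives the same grasp; the last joint's range is limited). The gripper opens to 85 mm and grips with 20 to 120 N. Pads are 22 mm wide; open, the fingers measure 114 mm over their backs; the gripper's body (76 mm by 85 mm) begins 54 mm behind the grasp point. The pads swing forward as they close: fully open they stand 13 mm farther back than shut.
Start: joints at [1.024, 0.087, 1.371, -0, 1.684, -0.103], TCP at [0.236, 0.497, 0.231] pointing down, gripper open.
Joint ranges: [-3.1, 3.1], [-0.76, 2.03], [0.27, 2.55], [-1.08, 4.22], [0.17, 2.65], [-2.57, 2.57]. Speed limits (rad/s): [2.79, 2.79, 3.14, 3.14, 3.14, 3.14].

INTERFACE

Orientations are given as [roll, pitch, yaw] about the fixed x, y, z axes, in that order (R = Rz(yaw) Ry(pitch) Rx(roll)).
In Python, from cell import arm gives the robot as it stands. The module is installed in compiled form; this text tells all that it offers.
- The arm moves only by the tool step_arm, never from a script. Its argument "deltas" is a list that holds one entry, the list of rows, each a list of 7 numbers: the shift along the tool's x, y, z in m, then the turn, a rotation vector about the tool's x, y, z in degrees, then the closure in counts, from 0 (fully open) to 255 (shut). In form: [[[dx, dy, dz, rx, ry, rz, grip], ...]]. A call has 1 to 12 rows; each row shifts and turns the commanded pose from where the row before left it, along the tool's axes as they then stand; what a row does not reach is not made up. A row lasts 1/10 s, in which the tool goes at most 50 mm and 8.59 degrees, less where a joint would pass 70% of its speed; a pose out of reach is approached as far as the arm can. A call with a gripper value outside its range is refused whole. The fingers move at their own pace and stop on an object; "newtons" is the grip in N (left out, the last holds). Time passes only in rows, so rows that do not move let the fingers close. It gives the time, the measured TCP pose, the force, the opening and the grip force at its end, in the units of the state.
- arm.read_state(): the state, without advancing time (a new reading comes with each control period).
- arm.camera(name): name is "side" or "top"; returns a dict with "image" (400x640x3 uint8, blue, green, red), "K" (3x3 intrinsics, pixels), "R" (3x3) and "t" (3): a world point X has camera coordinates R X + t. Camera axes: x right, y down, z forward; pixel columns grow to the right and rows downward; lengths in m; the calibration is good to about 2 mm. A picture is of the moment at which its call begins. There is no depth.
- arm.finish_job(): hands the job in; it is judged then, once.
Trained networks look in a picture, given as the dict that the camera call returned (one of the last four; its "shot" number tells which), for a name from the list of things; names that differ only in an ending like _2 or _b are one class to them, and where a whole thing is asked for, a point or a joint stands for the part that bears it (a point fixed in the world has none). Each returns a list of dicts, best first, with "score" (0 to 1); they miss things now and then, are a little off and sometimes report something else, mostly with a low value. They report only what shows in the picture. A call takes as long as a camera call. They do not tell look-alikes from the thing itself.
- arm.recognise(picture, query): "uv" ([column, row] in pixels, amid what is visible of it).
- arm.spot_point(picture, query): "uv" ([column, row] in pixels: a listed point, or the origin of a listed thing).
The state is a dict: "time_s": time; "joint_positions": joint angles; "dq": joint speeds; "joint_torque": joint torques, N m; "tool_pos": TCP position; "tool_rot": TCP orientation; "contact_force": force on the tool from outside, world axes, zero at the start; "wrist_torque": the same for the moment, N m; "gripper_width": finger opening in m; "finger_force": force on a finger pad.
Only numpy, scipy, OpenCV 4.12 (cv2) and the standard library are available. Lean on these libraries where they do the work, as an engineer would, in place of code of your own. Each camera call takes 0.05 s, during which the arm holds its last target. There are 200 camera calls.

TASK

With the scoop, move every hazelnut from the wooden bin into the white dish; do not take nuts out of the bin with the fingers (one that drops on the worktop may be picked up). When all are in, push the full dish along the worktop, without lifting or tipping it, until its foot sits wholly on the round mat. Push the bin's lid fully shut, stand the scoop upright back on the middle of its cork rest, and leave the mug and the spice jar where they are.

Things in the scene. Friction and masses are not known exactly. Their poses are not given: they have to be found in the camera images.
- bin: Open pale wooden nut bin, fixed; outside 137 x 232 mm, 65 mm high, walls 6 mm; inside 125 mm (its x) by 220 mm (its y), flat floor 8 mm above the worktop. Origin: centre of its underside, at worktop height. The nuts start in its +y half. Its lid is hinged along the top of its +x wall.
- scoop: Loose aluminium scoop, 100 g, 149 mm high, upright dark wooden handle at its back. Origin: under the blade; x points forward out of the mouth, z up. Flat blade from x = -46 to +30 mm (2 mm thick, front 12 mm 1.2); 60 mm wide outside, 55 inside; side walls 30, 23, 13 mm high, stepped down to the front, ending at x = +18; back wall 36 high at x = -39. Stands by itself.
- scoop_grip (a point): Centre of the scoop's wooden grip, at x = -38.5, z = 118 mm in the scoop's frame. The grip is 16 mm wide across (scoop y, the flat sides to pinch), 24 mm along scoop x and 62 mm tall (z 87 to 149 mm); same axes as the scoop.
- rest: Rectangular cork slab, 80 x 110 x 8 mm, long side along its y, fixed on the worktop: the scoop's rest. Origin: centre of its underside; its top is 8 mm up.
- dish: Loose round white ceramic dish, 350 g, 58 mm high, foot radius 66 mm, rim radius 84 mm (straight flared side), wall 5 mm, inner floor 6 mm up. Origin: centre of its underside.
- mat: Thin flat round cork mat, radius 95 mm, 1.5 mm thick, lying on the worktop; the dish slides over it without a step. Origin: its centre.
- mug_center (a point): Small white mug with a handle, standing on the worktop, 62 x 88 x 50 mm; the point is 25 mm up. A bystander.
- spice_jar_center (a point): Round spice jar with a dark cap, 41 mm across, 105 mm high; the point is half-way up. A bystander.
- nut0_center (a point): Centre of a large hazelnut in its shell (24 mm across, 25.5 mm tall; 12 g; smooth; rolls easily down a slope). From 6 to 9 hazelnuts are present, all in the bin at the start; an absent one reads None.
- nut1_center (a point): Centre of a large hazelnut in its shell (24 mm across, 25.5 mm tall; 12 g; smooth; rolls easily down a slope). From 6 to 9 hazelnuts are present, all in the bin at the start; an absent one reads None.
- nut2_center (a point): Centre of a large hazelnut in its shell (24 mm across, 25.5 mm tall; 12 g; smooth; rolls easily down a slope). From 6 to 9 hazelnuts are present, all in the bin at the start; an absent one reads None.
- nut3_center (a point): Centre of a large hazelnut in its shell (24 mm across, 25.5 mm tall; 12 g; smooth; rolls easily down a slope). From 6 to 9 hazelnuts are present, all in the bin at the start; an absent one reads None.
- nut4_center (a point): Centre of a large hazelnut in its shell (24 mm across, 25.5 mm tall; 12 g; smooth; rolls easily down a slope). From 6 to 9 hazelnuts are present, all in the bin at the start; an absent one reads None.
- nut5_center (a point): Centre of a large hazelnut in its shell (24 mm across, 25.5 mm tall; 12 g; smooth; rolls easily down a slope). From 6 to 9 hazelnuts are present, all in the bin at the start; an absent one reads None.
- nut6_center (a point): Centre of a large hazelnut in its shell (24 mm across, 25.5 mm tall; 12 g; smooth; rolls easily down a slope). From 6 to 9 hazelnuts are present, all in the bin at the start; an absent one reads None.
- nut7_center (a point): Centre of a large hazelnut in its shell (24 mm across, 25.5 mm tall; 12 g; smooth; rolls easily down a slope). From 6 to 9 hazelnuts are present, all in the bin at the start; an absent one reads None.
- nut8_center (a point): Centre of a large hazelnut in its shell (24 mm across, 25.5 mm tall; 12 g; smooth; rolls easily down a slope). From 6 to 9 hazelnuts are present, all in the bin at the start; an absent one reads None.
- lid (a joint): Angle of the bin's lid (rad): 0 = shut, lying flat on the rim; about 1.8 to 2.05 at the start = open, leaning out over the bin's +x side, towards the robot. Plate 137 x 232 mm, 8 mm thick; hinge line 68.5 mm from the bin's centre along its +x, 65 mm up. Stiff friction hinge: it stays where it is left and needs 2 to 3 N at the free edge to push.
- lid_tab (a point): Outer end of the finger tab at the middle of the lid's free edge, 150 mm from the hinge line; the tab is 60 mm wide, 8 mm thick, and stands 13 mm past the plate.
Things that resemble listed ones, but are neither listed nor needed, are in the scene too. What is shaped like the scoop but red is not meant.

How it is judged:
By the outcome, as a careful person would: the job done as asked, in the order asked, and still so for the second after the job is handed in, with the robot touching nothing.
Of nut0, nut1, nut2, nut3, nut4, nut5, nut6, nut7, nut8 only 6 to 9 are there at a start; the rules pass over those that are not, and their reading is None.
At some moment in a run one of dish may be knocked a few centimetres aside while the robot is not near it.
It also fails if it takes over 208 s, if anything falls off the work surface, if the arm or the gripper's body presses on something with over 40 N, if the wrist force passes 120 N, or if a joint passes its speed limit or range.

## Working session

There is one attempt and no reset: what is moved stays moved. The work goes in short steps, Python scripts to look and compute and a tool call to move; the robot and the scene stay as the last step left them, time stands still between calls to the robot, and variables do not carry over. Pictures are saved under pics/ and viewed, at most 14 in all, crops included, and the job is handed in when it is done.

Besides the shell and the picture viewer there is one more tool, called after "Request:" as name([rows], argument=value, ...), one row to a line, values as JSON. step_arm: Moves the arm, as the interface text tells. Its arguments: {"type":"object","properties":{"deltas":{"type":"array"},"newtons":{"type":"number"}},"required":["deltas"]}

```bash
mkdir -p pics; cat > h.py <<'E'
import numpy as np, cv2
from cell import arm
from scipy.spatial.transform import Rotation as Ro
def ray(p,uv):
    d=np.linalg.inv(p["K"])@np.array([uv[0],uv[1],1.]); R=np.array(p["R"]); 
    return -R.T@np.array(p["t"]), R.T@d
def atz(p,uv,z):
    c,d=ray(p,uv); return c+d*(z-c[2])/d[2]
def proj(p,X):
    X=np.atleast_2d(X); c=(np.array(p["R"])@X.T).T+p["t"]; q=(np.array(p["K"])@c.T).T; return q[:,:2]/q[:,2:]
def tri(p1,u1,p2,u2):
    c1,d1=ray(p1,u1);c2,d2=ray(p2,u2);d1/=np.linalg.norm(d1);d2/=np.linalg.norm(d2)
    s=np.linalg.lstsq(np.c_[d1,-d2],c2-c1,rcond=None)[0]
    a=c1+d1*s[0];b=c2+d2*s[1];return (a+b)/2,np.linalg.norm(a-b)
E
python3 - <<'E'
from h import *
np.set_printoptions(precision=4,suppress=True)
s=arm.read_state();print(s["tool_pos"],s["tool_rot"],s["time_s"])
P={n:arm.camera(n) for n in("top","side")}
for n,p in P.items():
    cv2.imwrite(f"pics/{n}0.png",p["image"]); c,_=ray(p,[0,0]);print(n,c,p["R"][2])
    for q in["bin","scoop","scoop_grip","rest","dish","mat","mug_center","spice_jar_center","nut0_center","lid_tab"]:
        print(n,q,[(np.round(r["uv"]),round(r["score"],2),atz(p,r["uv"],{"scoop_grip":.126,"mug_center":.025,"spice_jar_center":.052,"nut0_center":.02}.get(q,0)).round(3)[:2]) for r in arm.spot_point(p,q)[:10]])
E
```

```text
[0.2359 0.4963 0.2301] [-3.1393 -0.0002  2.6978] 0.0
top [0.3262 0.0327 1.6359] [ 0.099  -0.0056 -0.9951]
top bin [(array([235., 205.]), 0.84, array([0.486, 0.344]))]
top scoop [(array([302., 224.]), 0.97, array([0.412, 0.113])), (array([425., 270.]), 0.86, array([ 0.239, -0.307]))]
top scoop_grip [(array([290., 228.]), 0.8, array([0.395, 0.146])), (array([433., 284.]), 0.71, array([ 0.203, -0.306]))]
top rest [(array([303., 226.]), 0.88, array([0.404, 0.111]))]
top dish [(array([363., 206.]), 0.61, array([ 0.469, -0.104]))]
top mat [(array([399., 213.]), 0.68, array([ 0.44 , -0.226]))]
top mug_center [(array([292., 146.]), 0.58, array([0.684, 0.139]))]
top spice_jar_center [(array([355., 135.]), 0.61, array([ 0.711, -0.081]))]
top nut0_center [(array([265., 194.]), 0.4, array([0.519, 0.236]))]
top lid_tab [(array([360., 206.]), 0.66, array([ 0.469, -0.091])), (array([216., 231.]), 0.56, array([0.395, 0.411]))]
side [0.2692 1.0924 0.6158] [ 0.1824 -0.8916 -0.4145]
side bin [(array([290., 314.]), 0.56, array([0.491, 0.346]))]
side scoop [(array([343., 260.]), 0.75, array([0.413, 0.111]))]
side scoop_grip [(array([346., 226.]), 0.68, array([0.398, 0.163]))]
side rest [(array([344., 258.]), 0.73, array([0.413, 0.105])), (array([334., 220.]), 0.61, array([ 0.473, -0.106]))]
side dish [(array([332., 221.]), 0.89, array([ 0.479, -0.097])), (array([343., 259.]), 0.27, array([0.413, 0.106]))]
side mat [(array([351., 205.]), 0.67, array([ 0.436, -0.218]))]
side mug_center [(array([235., 247.]), 0.82, array([0.69, 0.14]))]
side spice_jar_center [(array([257., 201.]), 0.84, array([ 0.705, -0.089]))]
side nut0_center [(array([291., 276.]), 0.49, array([0.517, 0.236]))]
side lid_tab [(array([341., 233.]), 0.88, array([ 0.439, -0.03 ])), (array([343., 260.]), 0.69, array([0.412, 0.112])), (array([347., 224.]), 0.37, array([ 0.431, -0.087])), (array([333., 220.]), 0.36, array([ 0.475, -0.106]))]
```

View pics/top0.png

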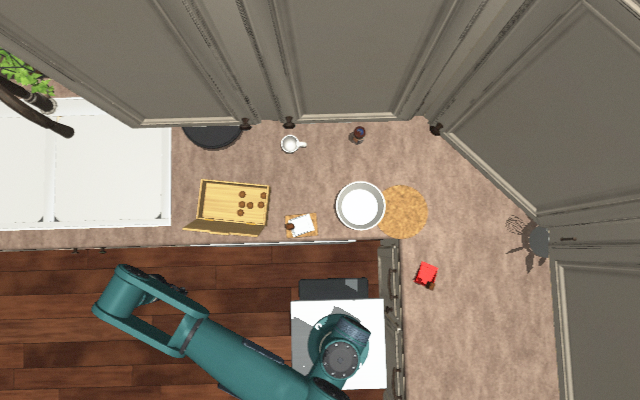

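View pics/side0.png

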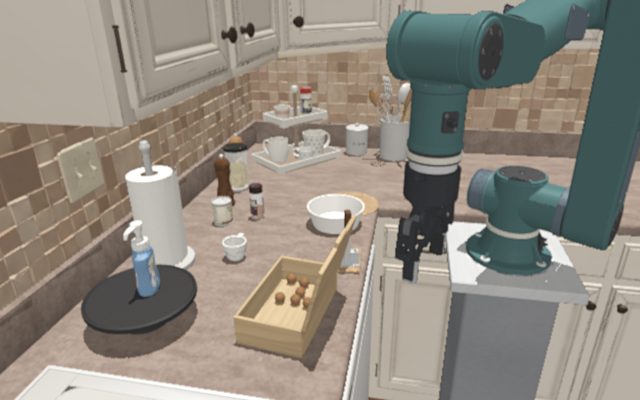

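```bash
python3 - <<'E'
import cv2
i=cv2.imread("pics/top0.png");cv2.imwrite("pics/topc.png",cv2.resize(i[165:245,175:335],None,fx=5,fy=5,interpolation=cv2.INTER_CUBIC))
E
```

```text
(no output)
```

View pics/topc.png

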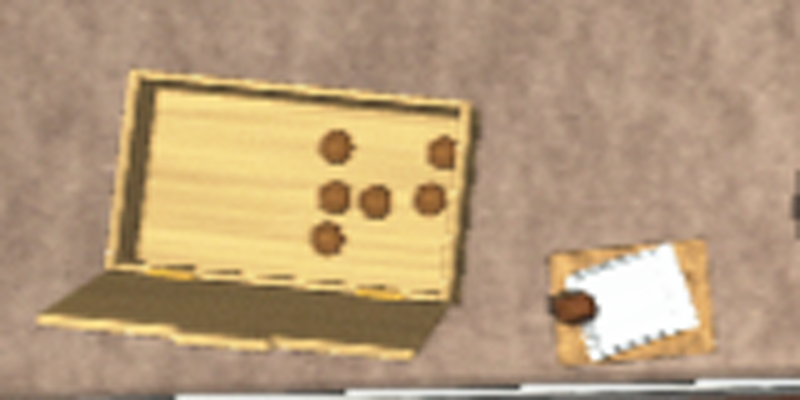

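```bash
python3 - <<'E'
from h import *
np.set_printoptions(precision=4,suppress=True)
P=arm.camera("top")
f=lambda a,z:np.array([atz(P,np.array(u)/5+[175,165],z)[:2] for u in a])
b=f([(133,72),(470,103),(452,300),(107,267)],.065)
c=b.mean(0);ex=(b[2]+b[3]-b[0]-b[1])/2;ey=(b[1]+b[2]-b[0]-b[3])/2
print("bin",b,c,np.linalg.norm(ex),np.linalg.norm(ey),np.degrees(np.arctan2(ey[1],ey[0])),np.degrees(np.arctan2(ex[1],ex[0])))
r=f([(551,253),(706,238),(712,350),(560,366)],.008);print("rest",r.mean(0),np.linalg.norm(r[1]-r[0]),np.linalg.norm(r[2]-r[1]),np.degrees(np.arctan2(*(r[1]-r[0])[::-1])))
s=f([(585,362),(697,325),(668,243),(565,280)],.012)
d=s[1]-s[0]+s[2]-s[3];print("scoop",s,s.mean(0),np.degrees(np.arctan2(d[1],d[0])));print("handle top",f([(573,306)],.157))
e=ey/np.linalg.norm(ey);o=np.array([-e[1],e[0]]) 
n=f([(337,147),(335,198),(375,202),(430,199),(440,153),(327,238)],.02)-c
R=np.c_[ex/np.linalg.norm(ex),e];print("nuts in bin frame",n@R)
Q=arm.camera("side")
print([(np.round(x["uv"]),x["score"]) for x in arm.recognise(Q,"nut0_center")],[(np.round(x["uv"]),x["score"]) for x in arm.recognise(P,"nut0_center")])
st=arm.spot_point(P,"scoop_grip")[0]["uv"],arm.spot_point(Q,"scoop_grip")[0]["uv"];print(tri(P,st[0],Q,st[1]))
for q in("dish","mat","scoop","bin","rest"):print(q,tri(P,arm.spot_point(P,q)[0]["uv"],Q,arm.spot_point(Q,q)[0]["uv"]))
print(Ro.from_euler("xyz",arm.read_state()["tool_rot"]).as_matrix())
E
```

```text
bin [[0.5692 0.4446]
 [0.5416 0.2175]
 [0.409  0.2318]
 [0.4378 0.4623]] [0.4894 0.3391] 0.13293996669732164 0.2305134341303022 -97.02239878027976 173.09122613256935
rest [0.4073 0.1141] 0.10816946314090357 0.07783079905999654 -86.10413611325284
scoop [[0.3664 0.1475]
 [0.3897 0.0696]
 [0.447  0.0882]
 [0.4234 0.1601]] [0.4066 0.1164] -72.62502064569338
handle top [[0.3982 0.1441]]
nuts in bin frame [[-0.0329  0.0198]
 [ 0.0025  0.0224]
 [ 0.0027  0.0502]
 [-0.0028  0.0878]
 [-0.0353  0.0912]
 [ 0.0306  0.02  ]]
[] []
(array([0.4013, 0.1461, 0.1114]), np.float64(0.007792494344098394))
dish (array([ 0.4717, -0.0862, -0.0007]), np.float64(0.007178813120737662))
mat (array([ 0.4482, -0.2311, -0.0041]), np.float64(0.007786998220260918))
scoop (array([0.4145, 0.1038, 0.0048]), np.float64(0.0007313734008230985))
bin (array([ 0.4919,  0.3393, -0.0007]), np.float64(0.0003737532477691752))
rest (array([ 0.4611,  0.1366, -0.1289]), np.float64(0.08824309734705689))
[[-0.9031  0.4293  0.    ]
 [ 0.4293  0.9031  0.0001]
 [-0.      0.0001 -1.    ]]
```

Request:
step_arm([
  [[0,0,-0.04,0,0,7.87,0],[0,0,-0.04,0,0,7.87,0],[0,0,-0.04,0,0,7.87,0],[0,0,-0.02,0,0,7.87,0],[0,0,0,0,0,7.87,0],[0,0,0,0,0,7.87,0]],
])

```text
time_s: 2.5
tool_pos: [0.2364, 0.497, 0.3729]
tool_rot: [3.139, -0.002, 1.868]
contact_force: [0.6, 0.5, -1.3]
gripper_width: 0.0851
finger_force: 0.0
```

Request:
step_arm([
  [[-0.0383,0.0049,0,0,0,0,0],[-0.0383,0.0049,0,0,0,0,0],[-0.0383,0.0049,0,0,0,0,0],[-0.0383,0.0049,0,0,0,0,0],[-0.0383,0.0049,0,0,0,0,0],[-0.0383,0.0049,0,0,0,0,0],[-0.0383,0.0049,0,0,0,0,0],[-0.0383,0.0049,0,0,0,0,0],[-0.0383,0.0049,0,0,0,0,0],[-0.0383,0.0049,0,0,0,0,0],[0,0,0,0,0,0,0]],
])

```text
time_s: 3.6
tool_pos: [0.3985, 0.1423, 0.371]
tool_rot: [-3.141, 0.002, 1.866]
contact_force: [0.5, 0.3, 0.4]
gripper_width: 0.0854
finger_force: 0.0
```

```bash
cat >> h.py <<'E'
np.set_printoptions(precision=4,suppress=True)
def T():
    s=arm.read_state();return np.array(s["tool_pos"]),Ro.from_euler("xyz",s["tool_rot"])
def to(pos,yaw=None):
    "tool-frame shift to pos; turn to scoop heading yaw (tool x opposite), level"
    p,R=T();print("shift",R.inv().apply(np.array(pos)-p),"from",p,"zdir",R.as_matrix()[:,2])
    if yaw is not None:
        G=Ro.from_matrix(np.c_[[-np.cos(yaw),-np.sin(yaw),0],[-np.sin(yaw),np.cos(yaw),0],[0,0,-1]])
        print("turn",np.degrees((R.inv()*G).as_rotvec()),"after-turn shift",G.inv().apply(np.array(pos)-p))
BC=np.array([.4905,.3392]);BY=np.radians(-97.0);BE=np.c_[[np.sin(BY),-np.cos(BY)],[np.cos(BY),np.sin(BY)]]
def binw(x,y,z): return np.r_[BC+np.array([x*-1*-1,0])@BE.T*0+BE@np.array([x,y]),z]
E
python3 - <<'E'
from h import *
print(BE)
P=arm.camera("top");Q=arm.camera("side")
a=arm.spot_point(P,"scoop_grip");b=arm.spot_point(Q,"scoop_grip");print(a[:2],b[:2]);print([atz(P,x["uv"],.126) for x in a[:1]]);print([atz(Q,x["uv"],.126) for x in b[:1]])
to([.3975,.1455,.107],np.radians(-72.6)); s=arm.read_state();print(s["joint_positions"])
print(proj(Q,[.3975,.1455,.126]),proj(P,[.3975,.1455,.157]))
cv2.imwrite("pics/s1.png",cv2.resize(Q["image"][120:300,240:440],None,fx=3,fy=3))
E
```

```text
[[-0.9925 -0.1219]
 [ 0.1219 -0.9925]]
[{'uv': [430.2, 281.5], 'score': 0.86}, {'uv': [290.1, 225.2], 'score': 0.73}] [{'uv': [429.9, 166.5], 'score': 0.95}, {'uv': [347.7, 225.2], 'score': 0.72}]
[array([ 0.211 , -0.2968,  0.126 ])]
[array([ 0.1996, -0.2724,  0.126 ])]
shift [-0.0012  0.0002  0.2645] from [0.3969 0.1464 0.3715] zdir [ 0.0002  0.0006 -1.    ]
turn [ 0.0193 -0.0312  0.0111] after-turn shift [-0.0011  0.0003  0.2645]
[ 0.2188 -0.1801  1.3508  0.0006  1.9706 -0.0848]
[[347.744  222.1644]] [[289.1455 226.4375]]
```

View pics/s1.png

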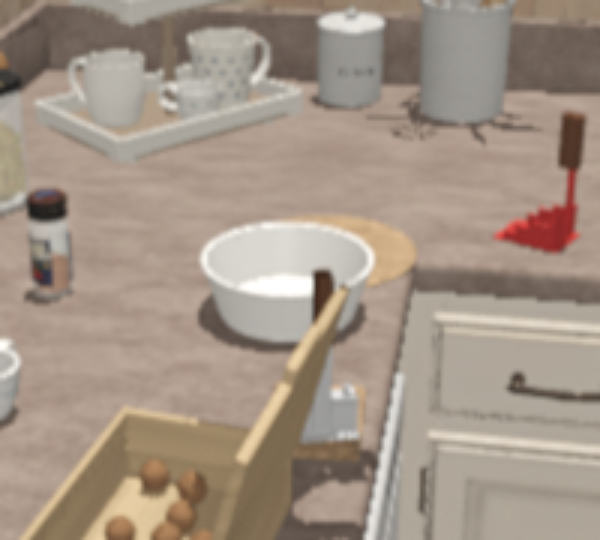

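Request:
step_arm([
  [[-0.001,0,0.04,0,0,0,0],[0,0,0.04,0,0,0,0],[0,0,0.04,0,0,0,0],[0,0,0.04,0,0,0,0],[0,0,0.035,0,0,0,0],[0,0,0.035,0,0,0,0],[0,0,0.02,0,0,0,0],[0,0,0.014,0,0,0,0],[0,0,0,0,0,0,0]],
])

```text
time_s: 4.7
tool_pos: [0.3952, 0.1458, 0.105]
tool_rot: [-3.136, -0.001, 1.876]
contact_force: [0.4, 0.1, 0.5]
gripper_width: 0.0853
finger_force: 0.0
```

Request:
step_arm([
  [[0,0,0,0,0,0,255],[0,0,0,0,0,0,255],[0,0,0,0,0,0,255],[0,0,0,0,0,0,255],[0,0,0,0,0,0,255],[0,0,0,0,0,0,255],[0,0,0,0,0,0,255],[0,0,0,0,0,0,255],[0,0,0,0,0,0,255],[0,0,0,0,0,0,255]],
], newtons=70)

```text
time_s: 5.7
tool_pos: [0.3979, 0.1449, 0.1079]
tool_rot: [3.14, -0.0, 1.874]
contact_force: [0.6, 0.1, 4.3]
gripper_width: 0.0151
finger_force: 69.3
```

Request:
step_arm([
  [[0,0,-0.01,0,0,0,255],[0,0,-0.03,0,0,0,255],[0,0,-0.04,0,0,0,255],[0,0,-0.04,0,0,0,255],[0,0,-0.04,0,0,6.1,255],[0,0,-0.04,0,0,6.1,255],[0,0,-0.04,0,0,6.1,255],[0,0,-0.01,0,0,6.1,255]],
])

```text
time_s: 6.5
tool_pos: [0.3981, 0.1449, 0.3625]
tool_rot: [3.134, -0.002, 1.443]
contact_force: [0.1, 0.2, -0.3]
gripper_width: 0.015
finger_force: 68.6
```

Request:
step_arm([
  [[0.034,0.0068,0,0,0,0,255],[0.034,0.0068,0,0,0,0,255],[0.034,0.0068,0,0,0,0,255],[0.034,0.0068,0,0,0,0,255],[0.034,0.0068,0,0,0,0,255],[0.034,0.0068,0,0,0,0,255],[0.034,0.0068,0,0,0,0,255],[0.036,0.0065,0,0,0,0,255],[0,0,0,0,0,0,255],[0,0,0,0,0,0,255]],
])

```text
time_s: 7.5
tool_pos: [0.4846, 0.4104, 0.3553]
tool_rot: [-3.139, 0.003, 1.449]
contact_force: [-1.1, -0.6, -0.8]
gripper_width: 0.0152
finger_force: 68.6
```

```bash
sed -i 's/^def binw.*/def binw(x,y,z): return np.r_[BC+BE@np.array([x,y]),z]/' h.py
python3 - <<'E'
from h import *
s=arm.read_state();print(s["time_s"],s["joint_positions"])
to(binw(.014,-.070,.112),BY)
P=arm.camera("top");cv2.imwrite("pics/t2.png",cv2.resize(P["image"][150:260,160:400],None,fx=3.3,fy=3.3))
for q in("scoop","dish"):print([(x["uv"],x["score"]) for x in arm.spot_point(P,q)])
E
```

```text
7.5 [ 0.6136  0.3024  0.8744 -0.0005  1.9691  0.7356]
shift [0.0009 0.0012 0.2433] from [0.4846 0.4104 0.3553] zdir [-0.0032 -0.0029 -1.    ]
turn [-0.1649  0.1848  0.0017] after-turn shift [0.0001 0.0005 0.2433]
[([424.7, 272.0], 0.83), ([249.6, 203.5], 0.72), ([206.5, 202.0], 0.58)]
[([357.4, 208.7], 0.61)]
```

View pics/t2.png

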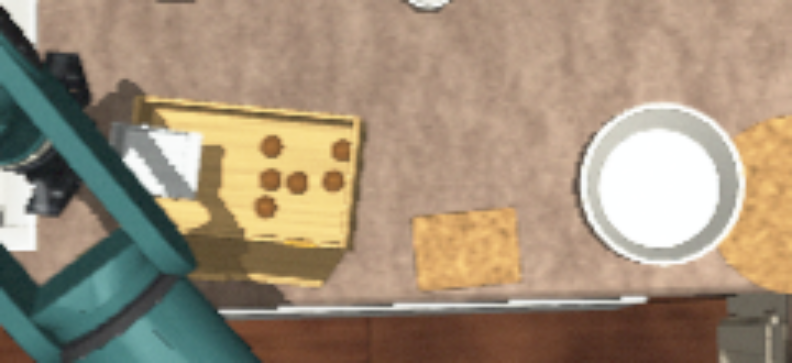

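Request:
step_arm([
  [[0,0,0.04,0,0,0,255],[0,0,0.04,0,0,0,255],[0,0,0.04,0,0,0,255],[0,0,0.035,0,0,0,255],[0,0,0.03,0,0,0,255],[0,0,0.02,0,0,0,255],[0,0,0.015,0,0,0,255],[0,0,0.012,0,0,0,255],[0,0,0.008,0,0,0,255],[0,0,0.005,0,0,0,255],[0,0,0.002,0,0,0,255],[0,0,0,0,0,0,255]],
])

```text
time_s: 8.85
tool_pos: [0.485, 0.4103, 0.1108]
tool_rot: [3.141, -0.001, 1.448]
contact_force: [-0.6, -0.6, -1.3]
gripper_width: 0.015
finger_force: 68.5
```

```bash
python3 - <<'E'
from h import *
s=arm.read_state();print(s["contact_force"],s["wrist_torque"])
to(binw(.014,.038,.108),BY)
Q=arm.camera("side");cv2.imwrite("pics/s3.png",cv2.resize(Q["image"][220:370,200:400],None,fx=3.5,fy=3.5))
E
```

```text
[-0.644  -0.6032 -1.2831] [0.0323 0.0187 0.0131]
shift [-0.1079  0.0002  0.0028] from [0.485  0.4103 0.1108] zdir [ 0.0008  0.0006 -1.    ]
turn [ 0.0404 -0.039  -0.0465] after-turn shift [-0.1079  0.0001  0.0028]
```

View pics/s3.png

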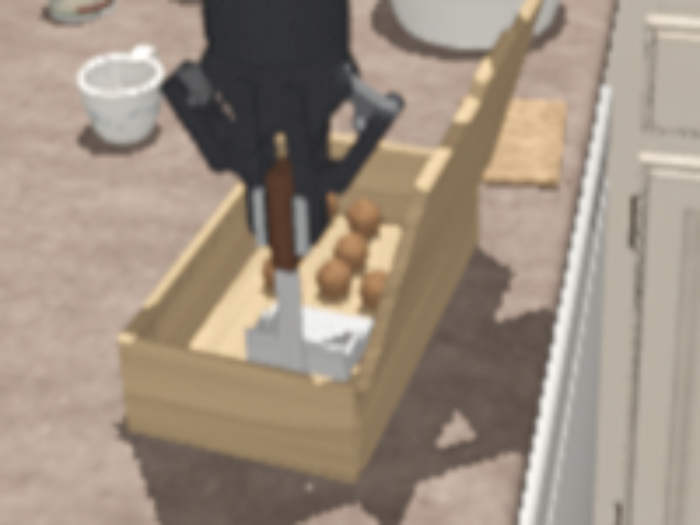

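Request:
step_arm([
  [[0,0,0.0015,0,0,0,255],[0,0,0.0015,0,0,0,255],[-0.009,0,0,0,0,0,255],[-0.009,0,0,0,0,0,255],[-0.009,0,0,0,0,0,255],[-0.009,0,0,0,0,0,255],[-0.009,0,0,0,0,0,255],[-0.009,0,0,0,0,0,255],[-0.009,0,0,0,0,0,255],[-0.009,0,0,0,0,0,255],[-0.009,0,0,0,0,0,255]],
])

```text
time_s: 10.0
tool_pos: [0.475, 0.3296, 0.108]
tool_rot: [3.141, -0.002, 1.448]
contact_force: [0.9, 1.8, 10.2]
gripper_width: 0.0148
finger_force: 70.1
```

Request:
step_arm([
  [[-0.006,0,0,0,0,0,255],[-0.006,0,0,0,0,0,255],[-0.006,0,0,0,0,0,255],[-0.003,0,0,0,0,0,255],[0,0,0,0,0,0,255],[0,0,0,0,0,0,255]],
])

```text
time_s: 10.6
tool_pos: [0.4722, 0.3092, 0.108]
tool_rot: [3.142, -0.001, 1.448]
contact_force: [0.9, 4.0, 6.6]
gripper_width: 0.0155
finger_force: 69.7
```

```bash
python3 - <<'E'
from h import *
s=arm.read_state();print(s["contact_force"],s["wrist_torque"])
to(binw(.014,.038,.108),BY)
Q=arm.camera("top");i=Q["image"][165:245,185:295];j=arm.camera("side")["image"][250:350,220:357]
cv2.imwrite("pics/s4.png",np.vstack([cv2.resize(i,(550,400),interpolation=2)[:300],cv2.resize(j,(550,400))[:300]]))
E
```

```text
[0.946  3.9782 6.5503] [ 0.6342  0.0287 -0.0728]
shift [-0.0059  0.0005 -0.0001] from [0.4722 0.3092 0.108 ] zdir [ 0.0002  0.0014 -1.    ]
turn [ 0.0009 -0.0837 -0.047 ] after-turn shift [-0.0059  0.0005 -0.    ]
```

View pics/s4.png

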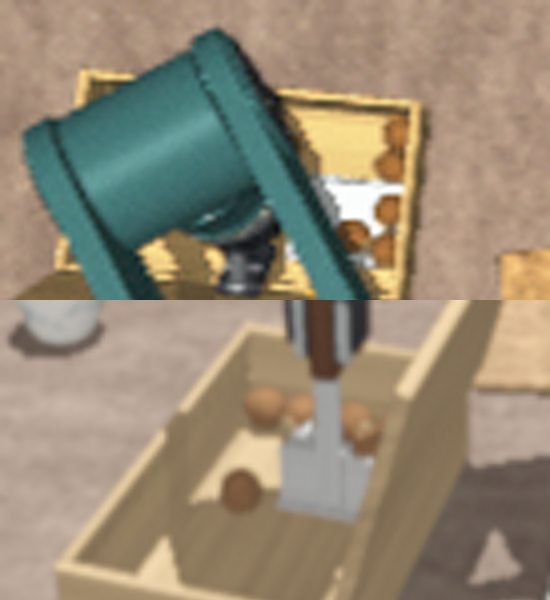

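Request:
step_arm([
  [[-0.003,0,0,0,0,0,255],[-0.003,0,0,0,0,0,255],[0,0,0,0,0,0,255],[0.0052,0,-0.0009,0,-3,0,255],[0.0052,0,-0.0009,0,-3,0,255],[0.0052,0,-0.0009,0,-3,0,255],[0.0052,0,-0.0009,0,-3,0,255],[0.0052,0,-0.0009,0,-3,0,255],[0.0052,0,-0.0009,0,-3,0,255],[0.0052,0,-0.0009,0,-3,0,255],[0,0,0,0,0,0,255]],
])

```text
time_s: 11.8
tool_pos: [0.4743, 0.3389, 0.1043]
tool_rot: [-3.136, 0.372, 1.451]
contact_force: [-0.0, -0.3, -1.3]
gripper_width: 0.0153
finger_force: 68.7
```

Request:
step_arm([
  [[-0.0036,0,-0.0093,0,0,0,255],[-0.0054,0,-0.014,0,0,0,255],[-0.0072,0,-0.0187,0,0,0,255],[-0.0072,0,-0.0187,0,0,0,255],[-0.0072,0,-0.0187,0,0,0,255],[-0.0072,0,-0.0187,0,0,0,255],[-0.0036,0,-0.0093,0,0,0,255],[0,0,0,0,0,0,255]],
])

```text
time_s: 12.6
tool_pos: [0.4768, 0.3391, 0.2265]
tool_rot: [3.137, 0.362, 1.445]
contact_force: [-0.2, -0.1, -2.8]
gripper_width: 0.0152
finger_force: 68.7
```

```bash
python3 - <<'E'
from h import *
s=arm.read_state();print(s["contact_force"],s["wrist_torque"],s["joint_positions"])
P=arm.camera("top");Q=arm.camera("side");print(proj(P,T()[0]),proj(Q,T()[0]))
d=[atz(p,x["uv"],0) for p in(P,Q) for x in arm.spot_point(p,"dish")[:2]];print(d)
i=P["image"][165:245,185:295];j=Q["image"][200:300,220:357]
cv2.imwrite("pics/s5.png",np.vstack([cv2.resize(i,(550,400),interpolation=2)[:300],cv2.resize(j,(550,400))[:300]]))
E
```

```text
[-0.19   -0.0517 -2.7886] [ 0.2429 -0.0434 -0.0022] [ 0.6621  0.3571  1.0993 -0.2743  1.9314  0.7215]
[[222.9561 201.3217]] [[293.7856 219.2949]]
[array([ 0.4719, -0.0909,  0.    ]), array([ 0.4616, -0.1018,  0.    ]), array([0.5294, 0.2954, 0.    ])]
```

View pics/s5.png

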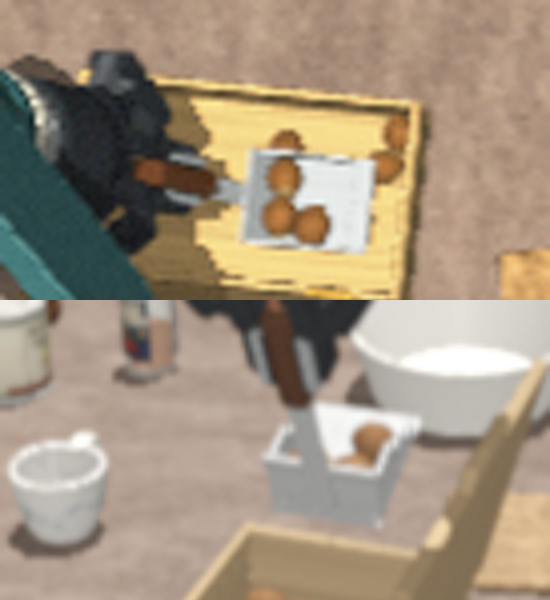

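Request:
step_arm([
  [[-0.0112,0.0017,0.0043,0,0,0,255],[-0.0187,0.0029,0.0072,0,0,0,255],[-0.0262,0.004,0.01,0,0,0,255],[-0.0299,0.0046,0.0115,0,0,0,255],[-0.0299,0.0046,0.0115,0,0,0,255],[-0.0299,0.0046,0.0115,0,0,0,255],[-0.0299,0.0046,0.0115,0,0,0,255],[-0.0299,0.0046,0.0115,0,0,0,255],[-0.0262,0.004,0.01,0,0,0,255],[-0.0224,0.0034,0.0086,0,0,0,255],[-0.0187,0.0029,0.0072,0,0,0,255],[-0.0112,0.0017,0.0043,0,0,0,255]],
])

```text
time_s: 14.0
tool_pos: [0.481, 0.0298, 0.2222]
tool_rot: [-3.14, 0.367, 1.446]
contact_force: [-0.5, 0.2, -0.3]
gripper_width: 0.0152
finger_force: 68.7
```

```bash
python3 - <<'E'
from h import *
P=arm.camera("top");p,R=T();print("cmd",p,R.as_matrix()[:,2])
tip=p+R.apply([-.0685,0,.099]);print("tip",tip, "dish",[atz(P,x["uv"],0) for x in arm.spot_point(P,"dish")[:2]])
g=cv2.cvtColor(P["image"],6);c=cv2.HoughCircles(cv2.medianBlur(g,3),cv2.HOUGH_GRADIENT,1,30,param1=80,param2=15,minRadius=18,maxRadius=30);print([(x,atz(P,x[:2],.058)) for x in c[0] if 320<x[0]<400 and 170<x[1]<240])
print(arm.read_state()["joint_positions"])
E
```

```text
cmd [0.4811 0.0288 0.2225] [-0.0462 -0.3574 -0.9328]
tip [ 0.4685 -0.07    0.1549] dish [array([ 0.4716, -0.0884,  0.    ])]
[(array([359.5, 204.5,  23.8], dtype=float32), array([ 0.4695, -0.0859,  0.058 ]))]
[ 0.1764  0.022   1.4993 -0.3538  1.725   0.2654]
```

Request:
step_arm([
  [[-0.0024,0,0.0051,0,3.5,0,255],[-0.003,0,0.0053,0,3.5,0,255],[-0.0036,0,0.0055,0,3.5,0,255],[-0.0042,0,0.0056,0,3.5,0,255],[-0.0048,0,0.0057,0,3.5,0,255],[-0.0054,0,0.0058,0,3.5,0,255]],
])

```text
time_s: 14.7
tool_pos: [0.4782, 0.0031, 0.1949]
tool_rot: [-3.142, -0.003, 1.449]
contact_force: [-0.0, 0.3, -1.1]
gripper_width: 0.0156
finger_force: 68.7
```

Request:
step_arm([
  [[-0.0055,0,-0.0007,0,3,0,255],[-0.0055,0,-0.0007,0,3,0,255],[-0.0055,0,-0.0007,0,3,0,255],[-0.0055,0,-0.0007,0,3,0,255],[-0.0055,0,-0.0007,0,3,0,255],[-0.0055,0,-0.0007,0,3,0,255],[-0.0055,0,-0.0007,0,3,0,255],[-0.0052,0,-0.0036,0,3,0,255],[-0.0052,0,-0.0036,0,3,0,255],[-0.0052,0,-0.0036,0,3,0,255],[-0.0052,0,-0.0036,0,3,0,255],[-0.0052,0,-0.0036,0,3,0,255]],
])

```text
time_s: 15.9
tool_pos: [0.4698, -0.0667, 0.1981]
tool_rot: [-3.141, -0.63, 1.449]
contact_force: [0.1, 0.7, -1.1]
gripper_width: 0.0152
finger_force: 68.8
```

Request:
step_arm([
  [[-0.0052,0,-0.0036,0,3,0,255],[-0.0052,0,-0.0036,0,3,0,255],[-0.0052,0,-0.0036,0,3,0,255],[-0.0052,0,-0.0036,0,3,0,255],[0,0,0,0,0,0,255],[0,0,0,0,0,0,255],[0,0,0,0,0,0,255]],
])

```text
time_s: 16.6
tool_pos: [0.4669, -0.0913, 0.196]
tool_rot: [3.14, -0.837, 1.45]
contact_force: [1.5, 0.4, -1.1]
gripper_width: 0.0148
finger_force: 68.8
```

```bash
python3 - <<'E'
from h import *
P=arm.camera("top");Q=arm.camera("side");p,R=T();print("cmd",p,R.as_matrix()[:,2])
print("tip",p+R.apply([-.0685,0,.099]));print(arm.read_state()["joint_positions"])
i=P["image"][165:245,300:410];j=Q["image"][140:240,270:407]
cv2.imwrite("pics/s6.png",np.vstack([cv2.resize(i,(550,400),interpolation=2)[:300],cv2.resize(j,(550,400))[100:]]))
E
```

```text
cmd [ 0.4668 -0.0912  0.1962] [ 0.0908  0.7368 -0.67  ]
tip [ 0.4703 -0.0639  0.079 ]
[-0.7506  0.1547  1.5832  0.6864  1.8951 -0.5717]
```

View pics/s6.png

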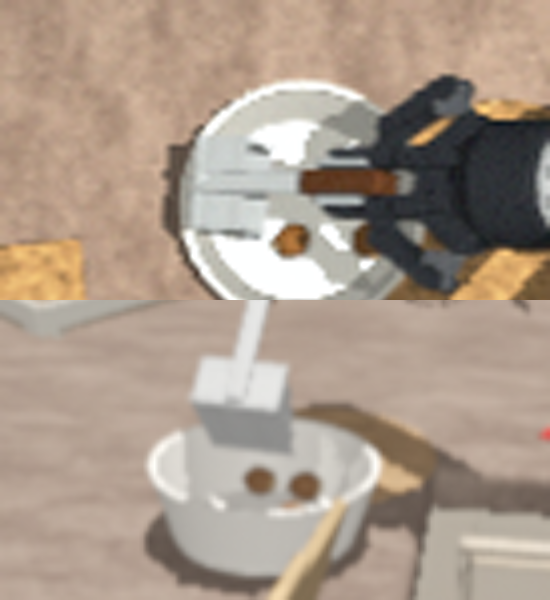

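Request:
step_arm([
  [[0.0223,0,-0.0201,0,0,0,255],[0.03,0,-0.027,0,0,0,255],[0.03,0,-0.027,0,0,0,255],[0.02,0,-0.018,0,-6,0,255],[0,0,0,0,-6,0,255],[0,0,0,0,-6,0,255],[0,0,0,0,-6,0,255],[0,0,0,0,-6,0,255],[0,0,0,0,-6,0,255],[0,0,0,0,-6,0,255],[0,0,0,0,-6,0,255],[0,0,0,0,0,0,255]],
])

```text
time_s: 17.9
tool_pos: [0.4667, -0.0888, 0.3346]
tool_rot: [3.139, -0.0, 1.454]
contact_force: [-1.6, -0.1, -1.7]
gripper_width: 0.0147
finger_force: 68.8
```

```bash
python3 - <<'E'
from h import *
P=arm.camera("top");Q=arm.camera("side")
im=P["image"];hsv=cv2.cvtColor(im,40)
def nuts(roi):
    u0,v0,u1,v1=roi;h=hsv[v0:v1,u0:u1];m=((h[...,0]<14)&(h[...,1]>110)&(h[...,2]<190)).astype(np.uint8)
    n,l,s,c=cv2.connectedComponentsWithStats(m);return [(c[i]+[u0,v0],s[i,4]) for i in range(1,n) if s[i,4]>5]
for c,a in nuts((190,170,280,240)): print("bin",c,a,(atz(P,c,.02)[:2]-BC)@BE)
for c,a in nuts((330,180,395,235)): print("dish",c,a)
for c in [(397,132),(388,165),(287,140)]: print((atz(P,np.array(c)/5+[185,165],.02)[:2]-BC)@BE)
to(binw(-.032,-.062,.30),BY)
cv2.imwrite("pics/s7.png",cv2.resize(im[165:245,185:425],None,fx=3.3,fy=3.3,interpolation=2))
E
```

```text
[-0.0494  0.0948]
[-0.0259  0.091 ]
[-0.0367  0.0195]
shift [0.4916 0.004  0.0346] from [ 0.4665 -0.0908  0.3336] zdir [ 0.0009  0.0018 -1.    ]
turn [ 0.0358 -0.1094  0.0709] after-turn shift [0.4917 0.0034 0.0336]
```

View pics/s7.png

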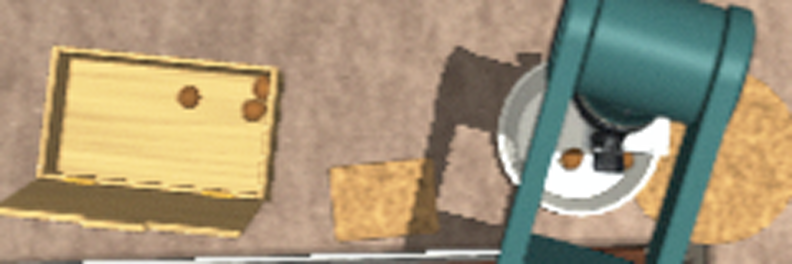

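Request:
step_arm([
  [[0.025,0,0,0,0,0,255],[0.043,0,0,0,0,0,255],[0.043,0,0,0,0,0,255],[0.043,0,0,0,0,0,255],[0.043,0,0,0,0,0,255],[0.043,0,0,0,0,0,255],[0.043,0,0,0,0,0,255],[0.043,0,0,0,0,0,255],[0.043,0,0,0,0,0,255],[0.043,0,0,0,0,0,255],[0.043,0.0014,0,0,0,0,255],[0.0427,0,0,0,0,0,255]],
])

```text
time_s: 19.2
tool_pos: [0.5302, 0.4023, 0.3324]
tool_rot: [-3.14, -0.0, 1.446]
contact_force: [1.2, 1.1, -1.2]
gripper_width: 0.0155
finger_force: 68.8
```

Request:
step_arm([
  [[0,0,0,0,0,0,255],[0,0,0.03,0,0,0,255],[0,0,0.04,0,0,0,255],[0,0,0.04,0,0,0,255],[0,0,0.04,0,0,0,255],[0,0,0.03,0,0,0,255],[0,0,0.02,0,0,0,255],[0,0,0,0,0,0,255]],
])

```text
time_s: 20.0
tool_pos: [0.5276, 0.3986, 0.1279]
tool_rot: [-3.133, 0.006, 1.445]
contact_force: [0.5, -0.9, -1.4]
gripper_width: 0.015
finger_force: 68.7
```

```bash
python3 - <<'E'
from h import *
to(binw(-.030,-.068,.108),BY);print(arm.read_state()["contact_force"])
E
```

```text
shift [0.0046 0.0006 0.0199] from [0.5276 0.3986 0.1279] zdir [-0.0093 -0.0047 -0.9999]
turn [-0.4933  0.3326 -0.2072] after-turn shift [0.0045 0.0004 0.0199]
[ 0.4842 -0.9333 -1.3849]
```

Request:
step_arm([
  [[0.005,0,0.008,0,0,-0.2,255],[0,0,0.008,0,0,0,255],[0,0,0.004,0,0,0,255],[-0.009,0,0,0,0,0,255],[-0.009,0,0,0,0,0,255],[-0.009,0,0,0,0,0,255],[-0.009,0,0,0,0,0,255],[-0.009,0,0,0,0,0,255],[-0.009,0,0,0,0,0,255],[-0.009,0,0,0,0,0,255],[-0.009,0,0,0,0,0,255],[-0.009,0,0,0,0,0,255]],
])

```text
time_s: 21.2
tool_pos: [0.5199, 0.3257, 0.1133]
tool_rot: [3.142, -0.0, 1.451]
contact_force: [-0.0, 0.4, -0.5]
gripper_width: 0.0152
finger_force: 68.8
```

```bash
python3 - <<'E'
from h import *
to(binw(-.030,.040,.108),BY);print(arm.read_state()["contact_force"])
E
```

```text
shift [-0.0302 -0.001   0.0053] from [0.5199 0.3257 0.1133] zdir [ 0.      0.0001 -1.    ]
turn [ 0.0023 -0.004   0.151 ] after-turn shift [-0.0302 -0.0009  0.0053]
[-0.0398  0.4382 -0.4692]
```

Request:
step_arm([
  [[0.015,0,0,0,0,0,255],[0,0,0.003,0,0,0,255],[0,0,0.0025,0,0,0,255],[0,0,0,0,0,0,255]],
])

```text
time_s: 21.6
tool_pos: [0.522, 0.342, 0.1083]
tool_rot: [3.141, -0.001, 1.452]
contact_force: [0.3, 1.8, 1.6]
gripper_width: 0.0149
finger_force: 69.2
```

```bash
python3 - <<'E'
from h import *
to(binw(-.030,.040,.108),BY);print(arm.read_state()["contact_force"])
E
```

```text
shift [-0.0466 -0.0011  0.0003] from [0.522  0.342  0.1083] zdir [ 0.0009  0.0008 -1.    ]
turn [ 0.0445 -0.0514  0.1956] after-turn shift [-0.0466 -0.0009  0.0003]
[0.2789 1.7912 1.5816]
```

Light floor contact. Push forward, then tilt and lift.

Request:
step_arm([
  [[-0.006,0,0.0005,0,0,0,255],[-0.008,0,0,0,0,0,255],[-0.008,0,0,0,0,0,255],[-0.008,0,0,0,0,0,255],[-0.007,0,0,0,0,0,255],[-0.006,0,0,0,0,0,255],[-0.003,0,0,0,0,0,255],[0,0,0,0,0,0,255],[0,0,0,0,0,0,255]],
])

```text
time_s: 22.5
tool_pos: [0.5172, 0.2963, 0.1087]
tool_rot: [3.139, -0.004, 1.451]
contact_force: [1.0, 4.8, 5.8]
gripper_width: 0.0151
finger_force: 69.6
```

```bash
python3 - <<'E'
from h import *
to(binw(-.030,.040,.108),BY);print(arm.read_state()["contact_force"])
i=arm.camera("top")["image"][165:245,185:295];j=arm.camera("side")["image"][240:340,220:357]
cv2.imwrite("pics/s8.png",np.vstack([cv2.resize(i,(550,400),interpolation=2)[:300],cv2.resize(j,(550,400))[:300]]))
E
```

```text
shift [-0.0006 -0.0017  0.0006] from [0.5172 0.2963 0.1087] zdir [ 0.0028  0.0033 -1.    ]
turn [ 0.1385 -0.2063  0.1225] after-turn shift [-0.0006 -0.0017  0.0007]
[0.9939 4.8343 5.7593]
```

View pics/s8.png

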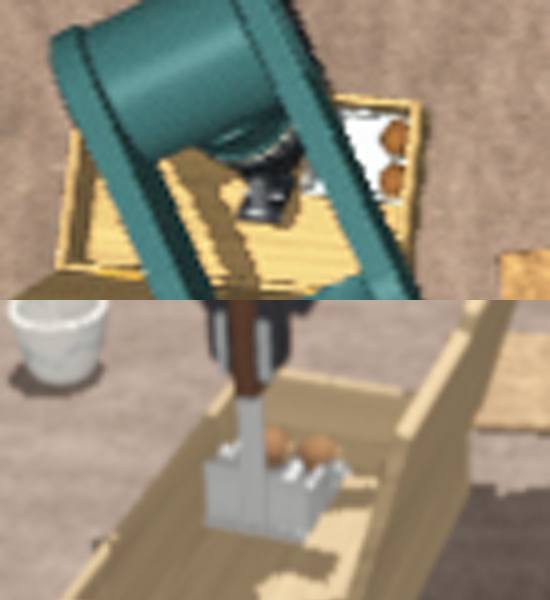

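Request:
step_arm([
  [[0.0052,0,-0.0009,0,-3,0,255],[0.0052,0,-0.0009,0,-3,0,255],[0.0052,0,-0.0009,0,-3,0,255],[0.0052,0,-0.0009,0,-3,0,255],[0.0052,0,-0.0009,0,-3,0,255],[0.0052,0,-0.0009,0,-3,0,255],[0.0052,0,-0.0009,0,-3,0,255],[0,0,0,0,0,0,255]],
])

```text
time_s: 23.4
tool_pos: [0.5193, 0.3318, 0.1044]
tool_rot: [-3.136, 0.371, 1.455]
contact_force: [0.1, -0.4, -1.3]
gripper_width: 0.0152
finger_force: 68.8
```

Request:
step_arm([
  [[-0.0036,0,-0.0093,0,0,0,255],[-0.0054,0,-0.014,0,0,0,255],[-0.0072,0,-0.0187,0,0,0,255],[-0.0072,0,-0.0187,0,0,0,255],[-0.0072,0,-0.0187,0,0,0,255],[-0.0072,0,-0.0187,0,0,0,255],[-0.0036,0,-0.0093,0,0,0,255],[0,0,0,0,0,0,255]],
])

```text
time_s: 24.2
tool_pos: [0.5216, 0.3317, 0.2267]
tool_rot: [3.136, 0.362, 1.448]
contact_force: [-0.4, 0.5, -1.5]
gripper_width: 0.0152
finger_force: 68.8
```

```bash
cat >> h.py <<'E'
def nuts(P,roi):
    u0,v0,u1,v1=roi;b=P["image"][v0:v1,u0:u1].astype(int);m=((b[...,2]-b[...,0]>50)&(b[...,0]<70)&(b[...,2]<185)&(b[...,1]<115)).astype(np.uint8)
    n,l,s,c=cv2.connectedComponentsWithStats(m);return [(c[i]+[u0,v0],s[i,4]) for i in range(1,n) if s[i,4]>4]
E
python3 - <<'E'
from h import *
P=arm.camera("top")
for c,a in nuts(P,(190,165,285,240)): print("bin",c,a,(atz(P,c,.02)[:2]-BC)@BE)
for c,a in nuts(P,(330,180,395,235)): print("dish",c,a)
p,R=T();print(p,proj(P,p+R.apply([-.0685,0,.099])),arm.read_state()["contact_force"])
print("dish",[atz(P,x["uv"],0) for x in arm.spot_point(P,"dish")[:2]])
fx=np.r_[np.array([.470,-.088])-.020*np.array([-.122,-.993])+.0994*np.array([.122,.993]),p[2]];to(fx)
cv2.imwrite("pics/s9.png",np.hstack([cv2.resize(P["image"][165:245,185:285],None,fx=4,fy=4,interpolation=2),cv2.resize(P["image"][165:245,320:420],None,fx=4,fy=4,interpolation=2)]))
E
```

```text
bin [219.3429 184.2286] 35 [-0.0597 -0.0635]
bin [243.5    185.8929] 28 [-0.0617  0.0206]
bin [233.  183.8] 5 [-0.0656 -0.0165]
bin [228.1667 192.8333] 6 [-0.0327 -0.0296]
bin [242.5    194.3846] 26 [-0.0319  0.0204]
bin [218.72 200.64] 25 [-0.0026 -0.059 ]
bin [219.1111 205.    ] 9 [ 0.0123 -0.0559]
bin [225.4286 205.4286] 7 [ 0.0117 -0.034 ]
bin [267.4 205.4] 5 [-0.0019  0.1103]
bin [223.4074 210.    ] 27 [ 0.0281 -0.0392]
bin [261.   214.64] 25 [0.032  0.0917]
bin [219.4444 218.3889] 18 [ 0.0582 -0.0494]
bin [246.8846 228.55  ] 260 [0.0842 0.0485]
dish [374.1818 201.9545] 22
dish [357.65 212.45] 20
dish [372.7895 212.5263] 19
[0.5211 0.3317 0.2246] [[260.8087 191.9744]] [-0.0641  0.2753 -0.8773]
dish [array([ 0.4684, -0.0918,  0.    ])]
shift [-0.2836  0.0002  0.107 ] from [0.5207 0.3315 0.2231] zdir [-0.0426 -0.3553 -0.9338]
```

View pics/s9.png

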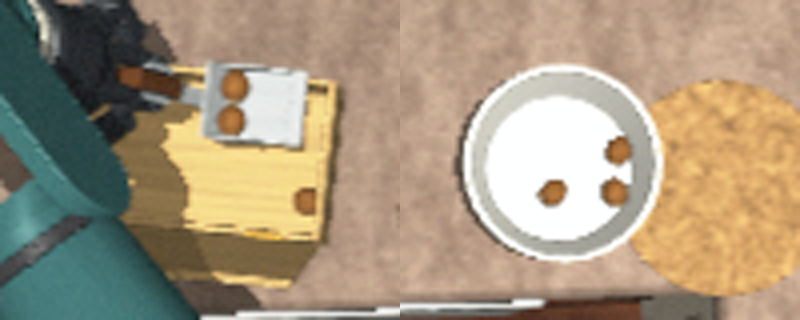

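Request:
step_arm([
  [[-0.0112,0,0.0042,0,0,0,255],[-0.0187,0,0.007,0,0,0,255],[-0.0261,0,0.0099,0,0,0,255],[-0.0299,0,0.0113,0,0,0,255],[-0.0299,0,0.0113,0,0,0,255],[-0.0299,0,0.0113,0,0,0,255],[-0.0299,0,0.0113,0,0,0,255],[-0.0299,0,0.0113,0,0,0,255],[-0.0261,0,0.0099,0,0,0,255],[-0.0224,0,0.0084,0,0,0,255],[-0.0187,0,0.007,0,0,0,255],[-0.0112,0,0.0042,0,0,0,255]],
])

```text
time_s: 25.5
tool_pos: [0.4831, 0.0287, 0.2235]
tool_rot: [-3.139, 0.368, 1.45]
contact_force: [-0.6, -0.1, -1.4]
gripper_width: 0.0152
finger_force: 68.8
```

Request:
step_arm([
  [[-0.0024,0,0.0051,0,3.5,0,255],[-0.003,0,0.0053,0,3.5,0,255],[-0.0036,0,0.0055,0,3.5,0,255],[-0.0042,0,0.0056,0,3.5,0,255],[-0.0048,0,0.0057,0,3.5,0,255],[-0.0054,0,0.0058,0,3.5,0,255]],
])

```text
time_s: 26.1
tool_pos: [0.4803, 0.001, 0.196]
tool_rot: [-3.141, -0.002, 1.452]
contact_force: [-0.5, -1.0, -1.3]
gripper_width: 0.0152
finger_force: 68.8
```

```bash
python3 - <<'E'
from h import *
P=arm.camera("top");p,R=T();print(p,"tip",p+R.apply([-.0685,0,.099]),"dish",[atz(P,x["uv"],0) for x in arm.spot_point(P,"dish")[:2]])
E
```

```text
[ 0.4796 -0.0011  0.1949] tip [ 0.471  -0.0689  0.0958] dish [array([ 0.472 , -0.0881,  0.    ]), array([ 0.4988, -0.0112,  0.    ])]
```

Request:
step_arm([
  [[-0.0055,0,-0.0007,0,3,0,255],[-0.0055,0,-0.0007,0,3,0,255],[-0.0055,0,-0.0007,0,3,0,255],[-0.0055,0,-0.0007,0,3,0,255],[-0.0055,0,-0.0007,0,3,0,255],[-0.0055,0,-0.0007,0,3,0,255],[-0.0055,0,-0.0007,0,3,0,255],[-0.0052,0,-0.0036,0,3,0,255],[-0.0052,0,-0.0036,0,3,0,255],[-0.0052,0,-0.0036,0,3,0,255],[-0.0052,0,-0.0036,0,3,0,255],[-0.0052,0,-0.0036,0,3,0,255]],
])

```text
time_s: 27.4
tool_pos: [0.4725, -0.0679, 0.1997]
tool_rot: [-3.14, -0.629, 1.452]
contact_force: [-0.2, 0.5, -0.9]
gripper_width: 0.0152
finger_force: 68.8
```

Request:
step_arm([
  [[-0.0052,0,-0.0036,0,3,0,255],[-0.0052,0,-0.0036,0,3,0,255],[-0.0052,0,-0.0036,0,3,0,255],[-0.0052,0,-0.0036,0,3,0,255],[0,0,0,0,0,0,255],[0,0,0,0,0,0,255],[0,0,0,0,0,0,255]],
])

```text
time_s: 28.1
tool_pos: [0.4698, -0.0924, 0.1977]
tool_rot: [3.141, -0.836, 1.453]
contact_force: [0.1, -0.3, -1.1]
gripper_width: 0.0152
finger_force: 68.8
```

Request:
step_arm([
  [[0.0223,0,-0.0201,0,0,0,255],[0.03,0,-0.027,0,0,0,255],[0.03,0,-0.027,0,0,0,255],[0.02,0,-0.018,0,-6,0,255],[0,0,0,0,-6,0,255],[0,0,0,0,-6,0,255],[0,0,0,0,-6,0,255],[0,0,0,0,-6,0,255],[0,0,0,0,-6,0,255],[0,0,0,0,-6,0,255],[0,0,0,0,-6,0,255],[0,0,0,0,0,0,255]],
])

```text
time_s: 29.3
tool_pos: [0.4697, -0.0898, 0.3367]
tool_rot: [3.139, 0.0, 1.457]
contact_force: [-0.4, 1.0, -1.2]
gripper_width: 0.0153
finger_force: 68.8
```

```bash
python3 - <<'E'
from h import *
P=arm.camera("top")
for c,a in nuts(P,(190,165,280,240)): print("bin",c,a,(atz(P,c,.02)[:2]-BC)@BE)
to(binw(.029,-.04,.33),BY)
E
```

```text
bin [202.8571 185.7857] 14 [-0.0489 -0.1198]
bin [210.4286 181.8571] 7 [-0.065  -0.0952]
bin [221.875 182.875] 8 [-0.0652 -0.0553]
bin [230.75 183.75] 8 [-0.065  -0.0243]
bin [240.2727 184.6364] 11 [-0.065   0.0089]
bin [252.4286 185.7143] 7 [-0.0652  0.0513]
bin [261.75 186.75] 8 [-0.0647  0.0839]
bin [201.4333 201.1   ] 30 [ 0.0046 -0.1183]
bin [267.2 206.2] 5 [0.0009 0.1099]
bin [261.     214.5652] 23 [0.0317 0.0917]
bin [226.4648 226.4163] 639 [ 0.0834 -0.0222]
shift [ 0.4697 -0.0574  0.0066] from [ 0.4696 -0.0907  0.3361] zdir [ 0.0021  0.0011 -1.    ]
turn [ 0.1127 -0.0788  0.4038] after-turn shift [ 0.4693 -0.0607  0.0061]
```

Request:
step_arm([
  [[0.025,-0.003,0,0,0,0.4,255],[0.0404,-0.0046,0,0,0,0,255],[0.0404,-0.0046,0,0,0,0,255],[0.0404,-0.0046,0,0,0,0,255],[0.0404,-0.0046,0,0,0,0,255],[0.0404,-0.0046,0,0,0,0,255],[0.0404,-0.0046,0,0,0,0,255],[0.0404,-0.0046,0,0,0,0,255],[0.0404,-0.0046,0,0,0,0,255],[0.0404,-0.0046,0,0,0,0,255],[0.0404,-0.0046,0,0,0,0,255],[0.0403,-0.0047,0,0,0,0,255]],
])

```text
time_s: 30.55
tool_pos: [0.4757, 0.3801, 0.3347]
tool_rot: [-3.14, -0.001, 1.443]
contact_force: [0.2, -0.0, -1.6]
gripper_width: 0.0152
finger_force: 68.8
```

Request:
step_arm([
  [[0,0,0,0,0,0,255],[0,0,0,0,0,0,255]],
])

```text
time_s: 30.75
tool_pos: [0.4757, 0.3792, 0.3339]
tool_rot: [-3.139, 0.001, 1.445]
contact_force: [0.3, -0.9, -1.2]
gripper_width: 0.0153
finger_force: 68.8
```

```bash
python3 - <<'E'
from h import *
P=arm.camera("top")
to(binw(.022,-.04,.108),BY)
for u in [(38,322),(412,355),(225,345)]: 
  for z in(.19,.2,.21):print(u,z,(atz(P,np.array(u)/5+[175,165],z)[:2]-BC)@BE)
E
```

```text
shift [ 0.003  -0.0023  0.2265] from [0.4758 0.3784 0.3345] zdir [-0.0015 -0.0004 -1.    ]
turn [-0.0797  0.0346 -0.3021] after-turn shift [ 0.0028 -0.0026  0.2265]
(38, 322) 0.19 [ 0.1096 -0.1189]
(38, 322) 0.2 [ 0.1097 -0.1158]
(38, 322) 0.21 [ 0.1098 -0.1128]
(412, 355) 0.19 [0.1083 0.1122]
(412, 355) 0.2 [0.1084 0.1136]
(412, 355) 0.21 [0.1085 0.1151]
(225, 345) 0.19 [ 0.1129 -0.0028]
(225, 345) 0.2 [ 0.113  -0.0006]
(225, 345) 0.21 [0.1131 0.0017]
```

Request:
step_arm([
  [[0.003,-0.002,0.03,0,0,-0.3,255],[0,0,0.04,0,0,0,255],[0,0,0.04,0,0,0,255],[0,0,0.04,0,0,0,255],[0,0,0.03,0,0,0,255],[0,0,0.02,0,0,0,255],[0,0,0.012,0,0,0,255],[0,0,0.008,0,0,0,255],[0,0,0.003,0,0,0,255],[0,0,0,0,0,0,255],[0,0,0,0,0,0,255]],
])

```text
time_s: 31.9
tool_pos: [0.4746, 0.3829, 0.1135]
tool_rot: [3.14, -0.002, 1.449]
contact_force: [-0.3, 0.3, -1.3]
gripper_width: 0.0156
finger_force: 68.7
```

```bash
python3 - <<'E'
from h import *
to(binw(.022,.041,.108),BY);print(arm.read_state()["contact_force"])
E
```

```text
shift [-0.0824 -0.0009  0.0054] from [0.4746 0.3829 0.1135] zdir [ 0.0022  0.0015 -1.    ]
turn [ 0.114  -0.1021  0.0443] after-turn shift [-0.0824 -0.0009  0.0055]
[-0.2705  0.3271 -1.3007]
```

Request:
step_arm([
  [[0,0,0.003,0,0,0,255],[0,0,0.0025,0,0,0,255],[-0.01,0,0,0,0,0,255],[-0.012,0,0,0,0,0,255],[-0.012,0,0,0,0,0,255],[-0.012,0,0,0,0,0,255],[-0.01,0,0,0,0,0,255],[-0.008,0,0,0,0,0,255],[-0.006,0,0,0,0,0,255],[-0.006,0,0,0,0,0,255],[-0.004,0,0,0,0,0,255],[0,0,0,0,0,0,255]],
])

```text
time_s: 33.1
tool_pos: [0.4657, 0.3038, 0.109]
tool_rot: [3.137, -0.004, 1.449]
contact_force: [1.7, 2.0, 6.0]
gripper_width: 0.0153
finger_force: 69.8
```

```bash
python3 - <<'E'
from h import *
to(binw(.022,.041,.108),BY);print(arm.read_state()["contact_force"])
E
```

```text
shift [-0.0029 -0.0017  0.001 ] from [0.4657 0.3038 0.109 ] zdir [ 0.0052  0.0035 -1.    ]
turn [ 0.2707 -0.2341  0.0323] after-turn shift [-0.0029 -0.0017  0.001 ]
[1.7052 2.0455 6.0254]
```

Request:
step_arm([
  [[-0.003,0,0,0,0,0,255],[-0.001,0,0,0,0,0,255],[0.0052,0,-0.0009,0,-3,0,255],[0.0052,0,-0.0009,0,-3,0,255],[0.0052,0,-0.0009,0,-3,0,255],[0.0052,0,-0.0009,0,-3,0,255],[0.0052,0,-0.0009,0,-3,0,255],[0.0052,0,-0.0009,0,-3,0,255],[0.0052,0,-0.0009,0,-3,0,255],[0,0,0,0,0,0,255]],
])

```text
time_s: 34.1
tool_pos: [0.4674, 0.3365, 0.1051]
tool_rot: [-3.139, 0.368, 1.453]
contact_force: [0.5, 0.7, -1.3]
gripper_width: 0.015
finger_force: 68.8
```

Request:
step_arm([
  [[-0.0036,0,-0.0093,0,0,0,255],[-0.0054,0,-0.014,0,0,0,255],[-0.0072,0,-0.0187,0,0,0,255],[-0.0072,0,-0.0187,0,0,0,255],[-0.0072,0,-0.0187,0,0,0,255],[-0.0072,0,-0.0187,0,0,0,255],[-0.0036,0,-0.0093,0,0,0,255],[0,0,0,0,0,0,255]],
])

```text
time_s: 34.9
tool_pos: [0.469, 0.3354, 0.2258]
tool_rot: [3.137, 0.362, 1.447]
contact_force: [0.0, 0.6, -1.0]
gripper_width: 0.0152
finger_force: 68.8
```

```bash
python3 - <<'E'
from h import *
P=arm.camera("top")
for c,a in nuts(P,(222,175,275,235)): print("bin",c.round(1),a,((atz(P,c,.02)[:2]-BC)@BE).round(3))
for c,a in nuts(P,(330,180,395,235)): print("dish",c,a)
p,R=T();print(p,arm.read_state()["contact_force"])
dd=arm.spot_point(P,"dish")[:2];print("dish",[atz(P,x["uv"],0) for x in dd])
fx=np.r_[np.array([.470,-.089])-.020*np.array([-.122,-.993])+.0994*np.array([.122,.993]),p[2]];to(fx)
print("scoop centre px",proj(P,p+R.apply([-.03,0,.085])))
cv2.imwrite("pics/s10.png",np.hstack([cv2.resize(P["image"][165:245,185:285],None,fx=4,fy=4,interpolation=2),cv2.resize(P["image"][165:245,320:420],None,fx=4,fy=4,interpolation=2)]))
E
```

```text
bin [224. 183.] 5 [-0.065 -0.048]
bin [231.5 183.8] 8 [-0.065 -0.022]
bin [240.8 184.8] 8 [-0.065  0.011]
bin [251.6 185.9] 9 [-0.064  0.048]
bin [262.1 186.8] 9 [-0.065  0.085]
bin [225.3 193.2] 6 [-0.031 -0.039]
bin [226.6 203. ] 13 [ 0.003 -0.031]
bin [242.5 210.8] 12 [0.025 0.027]
bin [224.5 219.2] 13 [ 0.059 -0.032]
bin [245.3 228.1] 289 [0.083 0.043]
bin [265.4 223.8] 5 [0.062 0.11 ]
dish [370.7195 205.0366] 82
dish [358.125  219.8125] 16
[0.4685 0.3353 0.2238] [-0.4786 -0.4227 -1.8241]
dish [array([ 0.4705, -0.0894,  0.    ]), array([ 0.6842,  0.1277, -0.    ])]
shift [-0.2818  0.0535  0.1064] from [0.4681 0.3351 0.2223] zdir [-0.0432 -0.3551 -0.9338]
scoop centre px [[247.0998 207.4353]]
```

View pics/s10.png

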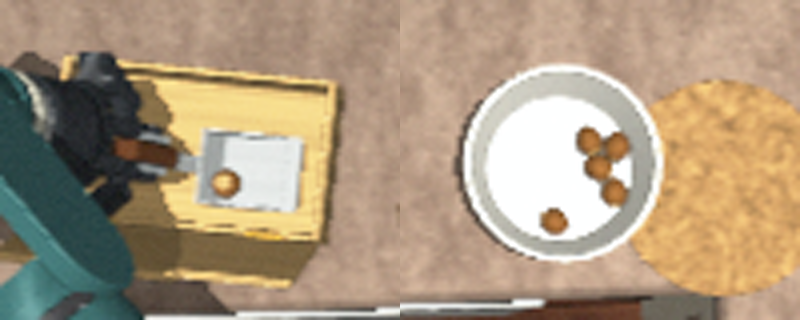

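Request:
step_arm([
  [[-0.0112,0.0021,0.0042,0,0,0,255],[-0.0186,0.0035,0.007,0,0,0,255],[-0.026,0.0049,0.0098,0,0,0,255],[-0.0297,0.0056,0.0112,0,0,0,255],[-0.0297,0.0056,0.0112,0,0,0,255],[-0.0297,0.0056,0.0112,0,0,0,255],[-0.0297,0.0056,0.0112,0,0,0,255],[-0.0297,0.0056,0.0112,0,0,0,255],[-0.026,0.0049,0.0098,0,0,0,255],[-0.0222,0.0043,0.0084,0,0,0,255],[-0.0186,0.0035,0.007,0,0,0,255],[-0.0112,0.0021,0.0042,0,0,0,255]],
])

```text
time_s: 36.2
tool_pos: [0.4834, 0.0274, 0.2228]
tool_rot: [-3.139, 0.368, 1.449]
contact_force: [-0.0, -0.9, -1.4]
gripper_width: 0.015
finger_force: 68.8
```

Request:
step_arm([
  [[-0.0024,0,0.0051,0,3.5,0,255],[-0.003,0,0.0053,0,3.5,0,255],[-0.0036,0,0.0055,0,3.5,0,255],[-0.0042,0,0.0056,0,3.5,0,255],[-0.0048,0,0.0057,0,3.5,0,255],[-0.0054,0,0.0058,0,3.5,0,255]],
])

```text
time_s: 36.8
tool_pos: [0.4803, -0.0002, 0.1953]
tool_rot: [-3.141, -0.002, 1.45]
contact_force: [-0.1, 0.5, -0.9]
gripper_width: 0.015
finger_force: 68.8
```

```bash
python3 - <<'E'
from h import *
P=arm.camera("top");p,R=T();print(p,"tip",p+R.apply([-.0685,0,.099]),"dish",[atz(P,x["uv"],0) for x in arm.spot_point(P,"dish")[:2]])
E
```

```text
[ 0.4796 -0.0023  0.1942] tip [ 0.4708 -0.0701  0.0951] dish [array([ 0.4702, -0.0877,  0.    ]), array([ 0.4751, -0.0419,  0.    ])]
```

Request:
step_arm([
  [[-0.0055,0,-0.0007,0,3,0,255],[-0.0055,0,-0.0007,0,3,0,255],[-0.0055,0,-0.0007,0,3,0,255],[-0.0055,0,-0.0007,0,3,0,255],[-0.0055,0,-0.0007,0,3,0,255],[-0.0055,0,-0.0007,0,3,0,255],[-0.0055,0,-0.0007,0,3,0,255],[-0.0052,0,-0.0036,0,3,0,255],[-0.0052,0,-0.0036,0,3,0,255],[-0.0052,0,-0.0036,0,3,0,255],[-0.0052,0,-0.0036,0,3,0,255],[-0.0052,0,-0.0036,0,3,0,255]],
])

```text
time_s: 38.1
tool_pos: [0.4723, -0.0691, 0.1989]
tool_rot: [-3.14, -0.629, 1.45]
contact_force: [0.4, -0.1, -1.2]
gripper_width: 0.0153
finger_force: 68.8
```

Request:
step_arm([
  [[-0.0052,0,-0.0036,0,3,0,255],[-0.0052,0,-0.0036,0,3,0,255],[-0.0052,0,-0.0036,0,3,0,255],[-0.0052,0,-0.0036,0,3,0,255],[0,0,0,0,0,0,255],[0,0,0,0,0,0,255],[0,0,0,0,0,0,255]],
])

```text
time_s: 38.8
tool_pos: [0.4696, -0.0936, 0.197]
tool_rot: [3.141, -0.836, 1.451]
contact_force: [-1.2, -0.3, -0.5]
gripper_width: 0.0154
finger_force: 68.8
```

Request:
step_arm([
  [[0.0223,0,-0.0201,0,0,0,255],[0.03,0,-0.027,0,0,0,255],[0.03,0,-0.027,0,0,0,255],[0.02,0,-0.018,0,-6,0,255],[0,0,0,0,-6,0,255],[0,0,0,0,-6,0,255],[0,0,0,0,-6,0,255],[0,0,0,0,-6,0,255],[0,0,0,0,-6,0,255],[0,0,0,0,-6,0,255],[0,0,0,0,-6,0,255],[0,0,0,0,0,0,255]],
])

```text
time_s: 40.0
tool_pos: [0.4695, -0.0909, 0.336]
tool_rot: [3.138, 0.0, 1.456]
contact_force: [-0.8, 0.5, -1.0]
gripper_width: 0.015
finger_force: 68.8
```

```bash
python3 - <<'E'
from h import *
P=arm.camera("top")
for u in[(301.8,225.8),(301.2,225.5)]:print("rest",atz(P,u,.008))
b=P["image"][205:245,285:322].astype(int);m=((b[...,2]-b[...,0]>75)&(b[...,2]>170)).astype(np.uint8)
n,l,s,c=cv2.connectedComponentsWithStats(m);k=1+s[1:,4].argmax();ys,xs=np.where(l==k);r=cv2.minAreaRect(np.c_[xs,ys].astype(np.float32));bx=cv2.boxPoints(r)+[285,205]
w=np.array([atz(P,u+.0,.008)[:2] for u in bx]);print(s[k],"rest",w.mean(0),w)
rc=np.array([.407,.114]);y=np.radians(-86);f=np.array([np.cos(y),np.sin(y)]);to(np.r_[rc-.0385*f,.25],y)
E
```

```text
rest [0.4056 0.113  0.008 ]
rest [0.4067 0.115  0.008 ]
[  0   8  28  25 569] rest [0.408  0.1224] [[0.444  0.1735]
 [0.45   0.0765]
 [0.372  0.0715]
 [0.366  0.168 ]]
shift [ 0.2349 -0.0933  0.0855] from [ 0.4694 -0.0919  0.3354] zdir [ 0.0021  0.0012 -1.    ]
turn [  0.1194  -0.0695 -10.6946] after-turn shift [ 0.2482 -0.0479  0.0854]
```

Request:
step_arm([
  [[0,0,0,0,0,-5.35,255],[0,0,0,0,0,-5.35,255],[0.031,-0.006,0,0,0,0,255],[0.031,-0.006,0,0,0,0,255],[0.031,-0.006,0,0,0,0,255],[0.031,-0.006,0,0,0,0,255],[0.031,-0.006,0,0,0,0,255],[0.031,-0.006,0.02,0,0,0,255],[0.031,-0.006,0.03,0,0,0,255],[0.031,-0.006,0.035,0,0,0,255],[0,0,0.03,0,0,0,255],[0,0,0,0,0,0,255]],
])

```text
time_s: 41.25
tool_pos: [0.4021, 0.1497, 0.2141]
tool_rot: [-3.13, 0.0, 1.637]
contact_force: [-0.1, -0.1, -2.6]
gripper_width: 0.0152
finger_force: 68.7
```

Request:
step_arm([
  [[0,0,0.03,0,0,0,255],[0,0,0.03,0,0,0,255],[0,0,0.025,0,0,0,255],[0,0,0,0,0,0,255],[0,0,0,0,0,0,255]],
])

```text
time_s: 41.75
tool_pos: [0.4064, 0.1496, 0.136]
tool_rot: [3.14, -0.001, 1.634]
contact_force: [0.5, 1.1, -0.2]
gripper_width: 0.0152
finger_force: 68.7
```

```bash
python3 - <<'E'
from h import *
rc=np.array([.4065,.114]);y=np.radians(-86);f=np.array([np.cos(y),np.sin(y)]);to(np.r_[rc-.0385*f,.108],y);print(arm.read_state()["contact_force"])
P=arm.camera("top");print([(x["uv"],x["score"],atz(P,x["uv"],.03)) for x in arm.spot_point(P,"scoop")])
E
```

```text
shift [ 0.0029 -0.0025  0.028 ] from [0.4064 0.1496 0.136 ] zdir [ 0.0016  0.001  -1.    ]
turn [ 0.0928 -0.0484 -0.3573] after-turn shift [ 0.003  -0.0024  0.028 ]
[ 0.4995  1.1236 -0.1728]
[([423.8, 273.3], 0.76, array([ 0.2318, -0.2975,  0.03  ])), ([299.1, 223.1], 0.43, array([0.4141, 0.1209, 0.03  ])), ([353.7, 136.1], 0.15, array([ 0.712 , -0.0764,  0.03  ]))]
```

Request:
step_arm([
  [[0.003,-0.0024,0.01,0,0,0,255],[0,0,0.01,0,0,0,255],[0,0,0.005,0,0,0,255],[0,0,0.002,0,0,0,255],[0,0,0.001,0,0,0,255],[0,0,0,0,0,0,255]],
])

```text
time_s: 42.45
tool_pos: [0.4027, 0.1538, 0.109]
tool_rot: [3.141, -0.001, 1.637]
contact_force: [-5.5, 2.8, 13.0]
gripper_width: 0.0151
finger_force: 71.0
```

```bash
python3 - <<'E'
from h import *
rc=np.array([.4065,.114]);y=np.radians(-86);f=np.array([np.cos(y),np.sin(y)]);to(np.r_[rc-.0385*f,.108],y);print(arm.read_state()["contact_force"])
E
```

```text
shift [-0.0014  0.001   0.001 ] from [0.4027 0.1538 0.109 ] zdir [ 0.0006  0.0013 -1.    ]
turn [ 0.0391 -0.0738 -0.2316] after-turn shift [-0.0014  0.001   0.001 ]
[-5.5424  2.7826 13.0241]
```

Request:
step_arm([
  [[0,0,-0.001,0,0,0,255],[0,0,0,0,0,0,0],[0,0,0,0,0,0,0],[0,0,0,0,0,0,0],[0,0,0,0,0,0,0],[0,0,0,0,0,0,0],[0,0,0,0,0,0,0],[0,0,0,0,0,0,0]],
])

```text
time_s: 43.25
tool_pos: [0.4027, 0.1529, 0.1072]
tool_rot: [-3.141, -0.0, 1.636]
contact_force: [0.1, -0.1, -0.2]
gripper_width: 0.0857
finger_force: 0.0
```

Request:
step_arm([
  [[0,0,-0.02,0,0,0,0],[0,0,-0.04,0,0,0,0],[0,0,-0.04,0,0,0,0],[0,0,-0.04,0,0,0,0],[0,0,-0.04,0,0,0,0],[0,0,0,0,0,0,0]],
])

```text
time_s: 43.85
tool_pos: [0.4051, 0.1535, 0.2943]
tool_rot: [3.129, -0.002, 1.636]
contact_force: [0.6, 1.1, 0.4]
gripper_width: 0.0852
finger_force: 0.0
```

```bash
python3 - <<'E'
from h import *
P=arm.camera("top");Q=arm.camera("side")
for q in("scoop","scoop_grip","dish","mat"):
    for n,p in(("t",P),("s",Q)):print(q,n,[(np.round(x["uv"],1),x["score"],atz(p,x["uv"],.126 if "grip" in q else 0)[:2]) for x in arm.spot_point(p,q)[:3]])
b=P["image"].astype(int)
m=((b[170:240,330:395].min(2)>200)).astype(np.uint8);M=cv2.moments(m,True);c=[330+M["m10"]/M["m00"],170+M["m01"]/M["m00"]];print("dish white",c,atz(P,c,.03))
u0=340;v0=175;h=b[v0:v0+70,u0:u0+100];m=((h[...,2]-h[...,0]>75)&(h[...,2]>170)).astype(np.uint8)
n,l,s,c=cv2.connectedComponentsWithStats(m);k=1+s[1:,4].argmax();print("mat bbox",s[k],c[k]);L,T_,w,hh,_=s[k]
print("mat right/top/bottom world",atz(P,[u0+L+w,v0+T_+hh/2],0),atz(P,[u0+c[k][0],v0+T_],0),atz(P,[u0+c[k][0],v0+T_+hh],0))
print("nuts in dish",[(c.round(1),a) for c,a in nuts(P,(335,180,392,232))])
print(T()[0],arm.read_state()["joint_positions"])
cv2.imwrite("pics/s11.png",np.hstack([cv2.resize(P["image"][165:265,275:435],None,fx=2.5,fy=2.5,interpolation=2),cv2.resize(Q["image"][180:300,300:400],None,fx=2.5,fy=2.5,interpolation=2)[:250]]))
E
```

```text
scoop t [(array([301.4, 224.9]), 0.65, array([0.4092, 0.1147])), (array([426. , 272.5]), 0.58, array([ 0.2325, -0.3114]))]
scoop s [(array([343. , 257.4]), 0.63, array([0.4146, 0.1005])), (array([415.2, 199.4]), 0.63, array([ 0.2355, -0.2977]))]
scoop_grip t [(array([432. , 286.2]), 0.88, array([ 0.1961, -0.3018])), (array([285.7, 224.9]), 0.51, array([0.4043, 0.1588]))]
scoop_grip s [(array([347.8, 227.9]), 0.91, array([0.3933, 0.1741])), (array([431.1, 167.9]), 0.73, array([ 0.1963, -0.2603]))]
dish t [(array([357.1, 195.7]), 0.92, array([ 0.5059, -0.083 ])), (array([234.8, 203.9]), 0.16, array([0.4894, 0.3458]))]
dish s [(array([324.4, 225.1]), 0.63, array([ 0.4953, -0.0678])), (array([258.2, 202.9]), 0.32, array([ 0.7375, -0.1848])), (array([337.7, 211.7]), 0.19, array([ 0.4713, -0.1634]))]
mat t [(array([398.2, 210.8]), 0.56, array([ 0.4487, -0.2248]))]
mat s [(array([352.3, 204. ]), 0.61, array([ 0.4341, -0.2276]))]
dish white [356.33175803402645, 199.29206049149337] [ 0.4903 -0.0778  0.03  ]
mat bbox [  34   10   54   54 2167] [61.7605 37.0231]
mat right/top/bottom world [ 0.4415 -0.3288  0.    ] [ 0.5393 -0.2413  0.    ] [ 0.3501 -0.2328  0.    ]
nuts in dish [(array([359.9, 185.2]), np.int32(39)), (array([342.6, 192.7]), np.int32(20)), (array([361.9, 195.3]), np.int32(44)), (array([366.3, 206.8]), np.int32(19))]
[0.4024 0.1529 0.2864] [ 0.2312 -0.1842  1.5225  0.0001  1.8051  0.1657]
```

```bash
cat >> h.py <<'E'
def dish(P):
    b=P["image"];g=cv2.resize(cv2.cvtColor(b,6),None,fx=4,fy=4,interpolation=2)
    c=cv2.HoughCircles(cv2.medianBlur(g,5),cv2.HOUGH_GRADIENT,1,40,param1=100,param2=20,minRadius=86,maxRadius=104)
    return [(x/4,atz(P,x[:2]/4,.058)[:2]) for x in c[0][:6] if 1240<x[0]<1700 and 650<x[1]<1000]
E
python3 - <<'E'
from h import *
P=arm.camera("top");D=dish(P);print(D)
w=np.array([.500,-.078]);m=np.array([.4445,-.231])
for px,w in [(0,w)]+D[:1]:
    d=m-w;L=np.linalg.norm(d);d/=L;y=np.arctan2(d[1],d[0]);print(L,np.degrees(y));to(np.r_[w-.112*d,.02],y)
E
```

```text
[(array([358.125, 198.125,  25.025], dtype=float32), array([ 0.4912, -0.082 ]))]
0.16275518424922755 -109.93799174420553
shift [-0.1342  0.1275  0.2665] from [0.4025 0.1529 0.2866] zdir [-0.0013 -0.0002 -1.    ]
turn [-0.0706  0.0224 23.6891] after-turn shift [-0.0718  0.1704  0.2666]
0.15611933955446133 -107.416933099061
shift [-0.1358  0.114   0.2665] from [0.4025 0.1529 0.2866] zdir [-0.0013 -0.0002 -1.    ]
turn [-0.071   0.0208 21.168 ] after-turn shift [-0.0856  0.155   0.2666]
```

Request:
step_arm([
  [[0,0,0,0,0,7.4,0],[0,0,0,0,0,7.3,0],[0,0,0,0,0,7.3,0],[-0.016,0.0322,0,0,0,0,0],[-0.016,0.0322,0,0,0,0,0],[-0.016,0.0322,0,0,0,0,0],[-0.016,0.0322,0,0,0,0,0],[-0.016,0.0322,0,0,0,0,0],[0,0,0,0,0,0,0]],
])

```text
time_s: 45.3
tool_pos: [0.5325, 0.0235, 0.2855]
tool_rot: [-3.14, 0.002, 1.248]
contact_force: [-0.0, 0.9, -0.1]
gripper_width: 0.0852
finger_force: 0.0
```

Request:
step_arm([
  [[0,0,0.04,0,0,0,0],[0,0,0.04,0,0,0,0],[0,0,0.04,0,0,0,0],[0,0,0.04,0,0,0,0],[0,0,0.04,0,0,0,0],[0,0,0.03,0,0,0,0],[0,0,0.02,0,0,0,0],[0,0,0.01,0,0,0,0],[0,0,0,0,0,0,0]],
])

```text
time_s: 46.2
tool_pos: [0.5292, 0.0271, 0.0259]
tool_rot: [-3.138, 0.001, 1.253]
contact_force: [-0.0, 0.7, -0.4]
gripper_width: 0.0851
finger_force: 0.0
```

```bash
python3 - <<'E'
from h import *
P=arm.camera("top");D=dish(P);print(D,[atz(P,x["uv"],0)[:2] for x in arm.spot_point(P,"dish")[:1]])
p,R=T();print(p,R.as_matrix()[:,0],arm.read_state()["contact_force"])
m=np.array([.4445,-.231]);w=np.array([.494,-.08]);d=m-w;d/=np.linalg.norm(d);to(np.r_[m-.083*d,.02],np.arctan2(d[1],d[0]))
E
```

```text
[(array([358.125, 197.625,  22.8  ], dtype=float32), array([ 0.4929, -0.0821]))] [array([ 0.4804, -0.0894])]
[0.5313 0.0268 0.0285] [0.3129 0.9498 0.0007] [-0.9153  0.7057  1.7098]
shift [-0.189  -0.002   0.0083] from [0.5313 0.0268 0.0285] zdir [ 0.0019  0.0001 -1.    ]
turn [ 0.1039 -0.0393 -0.0818] after-turn shift [-0.189  -0.0022  0.0085]
```

Request:
step_arm([
  [[-0.01,0,0.003,0,0,0,0],[-0.01,0,0.003,0,0,0,0],[-0.01,0,0,0,0,0,0],[-0.01,0,0,0,0,0,0],[-0.01,0,0,0,0,0,0],[-0.01,0,0,0,0,0,0],[-0.01,0,0,0,0,0,0],[-0.01,0,0,0,0,0,0],[-0.01,0,0,0,0,0,0],[-0.01,0,0,0,0,0,0],[-0.008,0,0,0,0,0,0],[-0.005,0,0,0,0,0,0]],
])

```text
time_s: 47.5
tool_pos: [0.495, -0.0815, 0.0214]
tool_rot: [3.141, -0.0, 1.252]
contact_force: [0.5, 3.3, 1.0]
gripper_width: 0.0856
finger_force: 1.7
```

```bash
python3 - <<'E'
from h import *
P=arm.camera("top");Q=arm.camera("side");print(dish(P),[atz(p,x["uv"],0)[:2] for p in(P,Q) for x in arm.spot_point(p,"dish")[:1]])
p,R=T();print(p,arm.read_state()["contact_force"],p[:2]-.083*R.as_matrix()[:2,0])
print([(c.round(1),a) for c,a in nuts(P,(335,180,425,240))])
E
```

```text
[(array([381.875, 204.625,  24.475], dtype=float32), array([ 0.4669, -0.1614]))] [array([ 0.4695, -0.1616]), array([ 0.4715, -0.1707])]
[ 0.4949 -0.0814  0.0212] [ 0.2298  0.0453 -0.0191] [ 0.4689 -0.1603]
[(array([387.6, 192.1]), np.int32(7)), (array([386.5, 200.2]), np.int32(24)), (array([387.8, 213.8]), np.int32(21))]
```

Request:
step_arm([
  [[-0.008,0,0,0,0,0,0],[-0.01,0,0,0,0,0,0],[-0.01,0,0,0,0,0,0],[-0.01,0,0,0,0,0,0],[-0.01,0,0,0,0,0,0],[-0.009,0,0,0,0,0,0],[-0.007,0,0,0,0,0,0],[-0.005,0,0,0,0,0,0],[-0.003,0,0,0,0,0,0],[0,0,0,0,0,0,0],[0,0,0,0,0,0,0]],
])

```text
time_s: 48.8
tool_pos: [0.4725, -0.1495, 0.0213]
tool_rot: [-3.142, 0.001, 1.252]
contact_force: [-0.0, 0.3, -0.7]
gripper_width: 0.0853
finger_force: 0.1
```

Request:
step_arm([
  [[0.02,0,0,0,0,0,0],[0.04,0,0,0,0,0,0],[0.01,0,-0.04,0,0,0,0],[0,0,-0.05,0,0,0,0],[0,0,-0.05,0,0,0,0],[0,0,-0.05,0,0,0,255],[0,0,-0.05,0,0,0,255],[0,0,-0.05,0,0,0,255],[0,0,0,0,0,0,255],[0,0,0,0,0,0,255]],
])

```text
time_s: 49.8
tool_pos: [0.4952, -0.083, 0.3133]
tool_rot: [3.137, 0.001, 1.252]
contact_force: [-1.4, -0.1, -0.3]
gripper_width: 0.0123
finger_force: 0.0
```

```bash
python3 - <<'E'
from h import *
P=arm.camera("top");Q=arm.camera("side");print(dish(P),[atz(p,x["uv"],0)[:2] for p in(P,Q) for x in arm.spot_point(p,"dish")[:1]],[atz(p,x["uv"],0)[:2] for p in(P,Q) for x in arm.spot_point(p,"mat")[:1]])
p,R=T();print(p)
print([(c.round(1),a) for c,a in nuts(P,(335,180,435,245))])
b=P["image"].astype(int);u0=360;v0=170;h=b[v0:v0+80,u0:u0+80];m=((h[...,2]-h[...,0]>75)&(h[...,2]>160)).astype(np.uint8)
n,l,s,c=cv2.connectedComponentsWithStats(m);k=1+s[1:,4].argmax();print(s[k]);L,t,w,hh,_=s[k]
for u in [(u0+L+w,v0+t+hh/2),(u0+L,v0+t+hh/2),(u0+L+w/2,v0+t),(u0+L+w/2,v0+t+hh)]:print(atz(P,u,0)[:2])
print([ (x["score"],x["uv"],((atz(P,x["uv"],.208)[:2]-BC)@BE)) for x in arm.spot_point(P,"lid_tab")[:3]])
E
```

```text
[(array([401.125, 210.125,  24.2  ], dtype=float32), array([ 0.4464, -0.2256]))] [array([ 0.4479, -0.23  ]), array([ 0.4428, -0.2199])] [array([ 0.4488, -0.2282])]
[ 0.494  -0.0825  0.3093]
[(array([376.4, 209.7]), np.int32(61)), (array([404.9, 197.3]), np.int32(25)), (array([404.4, 207.5]), np.int32(40)), (array([383.5, 205.5]), np.int32(6)), (array([406.5, 220.1]), np.int32(17))]
[ 29  41  39  28 145]
[ 0.3961 -0.3265]
[ 0.4    -0.1905]
[ 0.447  -0.2608]
[ 0.3495 -0.2563]
[(0.63, [218.7, 235.2], array([ 0.117 , -0.0023]))]
```

```bash
python3 - <<'E'
from h import *
to(binw(.165,0,.17),BY)
E
```

```text
shift [ 0.3673 -0.2969  0.1405] from [ 0.4941 -0.0826  0.3097] zdir [-0.0029  0.0008 -1.    ]
turn [ -0.1715  -0.0088 -11.249 ] after-turn shift [ 0.4182 -0.22    0.1397]
```

Request:
step_arm([
  [[0,0,0,0,0,-5.6,255],[0,0,0,0,0,-5.6,255],[0.0418,-0.022,0,0,0,0,255],[0.0418,-0.022,0,0,0,0,255],[0.0418,-0.022,0,0,0,0,255],[0.0418,-0.022,0,0,0,0,255],[0.0418,-0.022,0,0,0,0,255],[0.0418,-0.022,0,0,0,0,255],[0.0418,-0.022,0,0,0,0,255],[0.0418,-0.022,0,0,0,0,255],[0.0418,-0.022,0,0,0,0,255],[0.0418,-0.022,0,0,0,0,255]],
])

```text
time_s: 51.35
tool_pos: [0.3264, 0.3607, 0.3108]
tool_rot: [-3.142, 0.0, 1.448]
contact_force: [1.1, 0.2, -0.7]
gripper_width: -0.0001
finger_force: 0.0
```

Request:
step_arm([
  [[0,0,0,0,0,0,255],[0,0,0,0,0,0,255]],
])

```text
time_s: 51.55
tool_pos: [0.3268, 0.3597, 0.3104]
tool_rot: [-3.141, 0.002, 1.45]
contact_force: [0.0, -0.4, -0.5]
gripper_width: 0.0006
finger_force: 0.0
```

```bash
python3 - <<'E'
from h import *
to(binw(.165,0,.17),BY)
E
```

```text
shift [-0.0001  0.0001  0.1404] from [0.3268 0.3597 0.3104] zdir [-0.0011 -0.0018 -1.    ]
turn [-0.0477  0.1068  0.1028] after-turn shift [-0.0004 -0.0001  0.1404]
```

Request:
step_arm([
  [[0,0,0.035,0,0,0,255],[0,0,0.035,0,0,0,255],[0,0,0.035,0,0,0,255],[0,0,0.035,0,0,0,255],[0,0.015,0,0,0,0,255],[0,0.015,0,0,0,0,255],[0,0.014,0.001,0,0,0,255],[0,0.011,-0.004,0,0,0,255],[0,0.011,-0.004,0,0,0,255],[0,0.0105,-0.003,0,0,0,255]],
])

```text
time_s: 52.55
tool_pos: [0.405, 0.35, 0.1828]
tool_rot: [3.14, -0.002, 1.447]
contact_force: [-2.2, -0.1, -1.4]
gripper_width: 0.0
finger_force: 0.8
```

Request:
step_arm([
  [[0,0.016,-0.0005,0,0,0,255],[0,0.0165,-0.0005,0,0,0,255],[0,0.0165,0.004,0,0,0,255],[0,0.0165,0.005,0,0,0,255],[0,0.0135,0.008,0,0,0,255],[0,0.0135,0.009,0,0,0,255],[0,0.011,0.012,0,0,0,255],[0,0.011,0.012,0,0,0,255]],
])

```text
time_s: 53.35
tool_pos: [0.518, 0.3356, 0.1311]
tool_rot: [-3.141, 0.0, 1.448]
contact_force: [-1.6, 0.3, 0.9]
gripper_width: 0.0001
finger_force: 0.5
```

Request:
step_arm([
  [[0,0.007,0.014,0,0,0,255],[0,0.007,0.014,0,0,0,255],[0,0.0035,0.012,0,0,0,255],[0,0.002,0.008,0,0,0,255],[0,0,0.005,0,0,0,255],[0,0,0.003,0,0,0,255],[0,0,0,0,0,0,255]],
])

```text
time_s: 54.05
tool_pos: [0.5361, 0.3334, 0.0761]
tool_rot: [-3.141, 0.0, 1.448]
contact_force: [-0.2, 0.7, 0.3]
gripper_width: 0.0001
finger_force: 0.0
```

```bash
python3 - <<'E'
from h import *
s=arm.read_state();p=T()[0];print(p,(p[:2]-BC)@BE,s["contact_force"])
Q=arm.camera("side");P=arm.camera("top")
print([(x["uv"],x["score"]) for x in arm.spot_point(P,"lid_tab")[:2]],proj(P,binw(-.0815,0,.069)),[(x["uv"],x["score"]) for x in arm.spot_point(Q,"lid_tab")[:2]],proj(Q,binw(-.0815,0,.069)))
E
```

```text
[0.5361 0.3334 0.0761] [-0.0459  0.0002] [-0.1811  0.7496  0.2817]
[([233.6, 177.2], 0.66)] [[235.5467 177.6122]] [([249.1, 279.8], 0.87)] [[253.9801 278.7094]]
```

Request:
step_arm([
  [[0,0.015,0,0,0,0,255],[0,0,0.002,0,0,0,255],[0,0,0.002,0,0,0,255],[0,0,0.001,0,0,0,255],[0,0,0,0,0,0,255]],
])

```text
time_s: 54.75
tool_pos: [0.5517, 0.3316, 0.0731]
tool_rot: [3.139, -0.001, 1.448]
contact_force: [0.0, -2.1, 4.7]
gripper_width: 0.0
finger_force: 2.4
```

```bash
python3 - <<'E'
from h import *
s=arm.read_state();print(T()[0],s["contact_force"])
E
```

```text
[0.5517 0.3316 0.0731] [ 0.0195 -2.0808  4.7174]
```

Request:
step_arm([
  [[0,0,0.001,0,0,0,255],[0,0,0.001,0,0,0,255],[0,0,0,0,0,0,255]],
])

```text
time_s: 55.05
tool_pos: [0.5518, 0.3317, 0.073]
tool_rot: [3.139, -0.001, 1.448]
contact_force: [-2.7, -2.7, 11.4]
gripper_width: -0.0003
finger_force: 5.5
```

Request:
step_arm([
  [[0,0,-0.03,0,0,0,255],[0,0,-0.05,0,0,0,255],[0,0,-0.05,0,0,0,0],[0,0,-0.05,0,0,0,0],[0,0,-0.05,0,0,0,0],[0,0,0,0,0,0,0],[0,0,0,0,0,0,0]],
])

```text
time_s: 55.75
tool_pos: [0.5513, 0.332, 0.3017]
tool_rot: [3.138, -0.003, 1.448]
contact_force: [0.3, -0.9, -1.0]
gripper_width: 0.0725
finger_force: 0.0
```

```bash
python3 - <<'E'
from h import *
P=arm.camera("top");Q=arm.camera("side")
print([(x["uv"],x["score"],atz(P,x["uv"],.008)[:2]) for x in arm.spot_point(P,"scoop")[:2]],[(x["uv"],x["score"],atz(Q,x["uv"],.008)[:2]) for x in arm.spot_point(Q,"scoop")[:2]])
y=np.radians(-86);to([.4035,.153,.3],y)
a=cv2.resize(P["image"][160:245,195:445],None,fx=3.2,fy=3.2,interpolation=2);c=cv2.resize(P["image"][205:245,280:325],None,fx=7,fy=7,interpolation=2)
d=cv2.resize(Q["image"][190:300,290:400],None,fx=2.54,fy=2.54,interpolation=2)[:280]
o=np.zeros((a.shape[0]+280,800,3),np.uint8);o[:a.shape[0],:a.shape[1]]=a;o[a.shape[0]:,:c.shape[1]]=c[:280];o[a.shape[0]:a.shape[0]+d.shape[0],330:330+d.shape[1]]=d
cv2.imwrite("pics/end.png",o);print(o.shape)
E
```

```text
[([300.3, 226.8], 0.84, array([0.4023, 0.1183])), ([423.9, 272.3], 0.81, array([ 0.2339, -0.3025]))] [([414.4, 200.0], 0.97, array([ 0.2384, -0.2744])), ([340.9, 258.7], 0.57, array([0.417 , 0.1205]))]
shift [-0.1949 -0.124  -0.0026] from [0.5505 0.3313 0.2964] zdir [-0.0046 -0.0021 -1.    ]
turn [ -0.2617   0.1301 -11.0378] after-turn shift [-0.1676 -0.1591 -0.0036]
(552, 800, 3)
```

View pics/end.png

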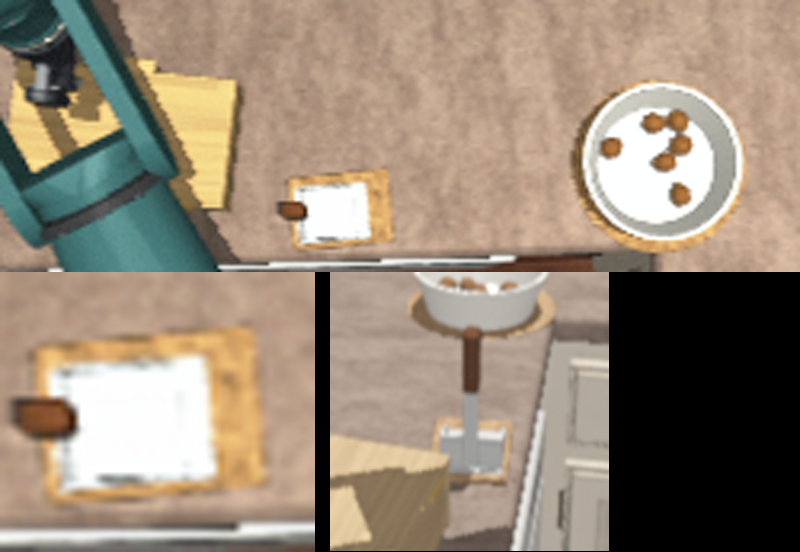

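Request:
step_arm([
  [[0,0,0,0,0,-5.5,0],[0,0,0,0,0,-5.5,0],[-0.028,-0.0265,0,0,0,0,0],[-0.028,-0.0265,0,0,0,0,0],[-0.028,-0.0265,0,0,0,0,0],[-0.028,-0.0265,0,0,0,0,0],[-0.028,-0.0265,0,0,0,0,0],[-0.0276,-0.0265,0,0,0,0,0],[0,0,0,0,0,0,0],[0,0,0,0,0,0,0]],
])

```text
time_s: 56.95
tool_pos: [0.4037, 0.153, 0.2983]
tool_rot: [-3.141, -0.0, 1.639]
contact_force: [0.3, 0.4, -0.9]
gripper_width: 0.0849
finger_force: 0.0
```

```bash
python3 - <<'E'
from h import *
to([.403,.153,.108],np.radians(-86.2))
E
```

```text
shift [-0.0001 -0.0005  0.1903] from [0.4037 0.153  0.2983] zdir [-0.001   0.0002 -1.    ]
turn [-0.0591 -0.0169  0.0962] after-turn shift [ 0.     -0.0007  0.1903]
```

Request:
step_arm([
  [[0,-0.0005,0.035,0,0,0,0],[0,0,0.04,0,0,0,0],[0,0,0.04,0,0,0,0],[0,0,0.035,0,0,0,0],[0,0,0.025,0,0,0,0],[0,0,0.0145,0,0,0,0],[0,0,0,0,0,0,0],[0,0,0,0,0,0,0]],
])

```text
time_s: 57.75
tool_pos: [0.404, 0.1539, 0.1094]
tool_rot: [-3.14, -0.0, 1.641]
contact_force: [0.2, 0.1, 0.5]
gripper_width: 0.0853
finger_force: 0.0
```

Request:
step_arm([
  [[0,0,0,0,0,0,255],[0,0,0,0,0,0,255],[0,0,0,0,0,0,255],[0,0,0,0,0,0,255],[0,0,0,0,0,0,255],[0,0,0,0,0,0,255],[0,0,0,0,0,0,255],[0,0,0,0,0,0,255],[0,0,0,0,0,0,255]],
], newtons=50)

```text
time_s: 58.65
tool_pos: [0.4038, 0.1534, 0.1101]
tool_rot: [3.141, -0.0, 1.64]
contact_force: [-1.2, 0.1, 2.9]
gripper_width: 0.0154
finger_force: 51.9
```

Request:
step_arm([
  [[0,0,-0.015,0,0,0,255],[0,0,-0.015,0,0,0,255],[-0.004,0,0,0,0,0,255],[0,0,0,0,0,0,255],[0,0,0.01,0,0,0,255],[0,0,0.01,0,0,0,255],[0,0,0.006,0,0,0,255],[0,0,0.003,0,0,0,255],[0,0,0,0,0,0,255],[0,0,0,0,0,0,255]],
])

```text
time_s: 59.65
tool_pos: [0.4039, 0.1493, 0.1102]
tool_rot: [-3.141, 0.0, 1.64]
contact_force: [-1.0, -0.1, -1.5]
gripper_width: 0.0154
finger_force: 51.5
```

Request:
step_arm([
  [[0,0,0.0007,0,0,0,255],[0,0,0,0,0,0,255],[0,0,0,0,0,0,255]],
])

```text
time_s: 59.95
tool_pos: [0.404, 0.1494, 0.1102]
tool_rot: [-3.142, -0.0, 1.64]
contact_force: [-0.8, -0.9, 1.3]
gripper_width: 0.0157
finger_force: 51.8
```

Request:
step_arm([
  [[0,0,0,0,0,0,0],[0,0,0,0,0,0,0],[0,0,0,0,0,0,0],[0,0,0,0,0,0,0],[0,0,0,0,0,0,0],[0,0,0,0,0,0,0],[0,0,0,0,0,0,0]],
])

```text
time_s: 60.65
tool_pos: [0.404, 0.1493, 0.1101]
tool_rot: [3.142, -0.0, 1.64]
contact_force: [0.4, -0.4, -1.0]
gripper_width: 0.0853
finger_force: 0.0
```

Request:
step_arm([
  [[0,0,-0.02,0,0,0,0],[0,0,-0.04,0,0,0,0],[0,0,-0.04,0,0,0,0],[0,0,-0.04,0,0,0,0],[0,0,-0.04,0,0,0,0],[0,0,-0.03,0,0,0,0],[0,0,0,0,0,0,0],[0,0,0,0,0,0,0]],
])

```text
time_s: 61.45
tool_pos: [0.4042, 0.1494, 0.3206]
tool_rot: [3.14, -0.0, 1.64]
contact_force: [0.7, -0.7, -0.9]
gripper_width: 0.085
finger_force: 0.0
```

```bash
python3 - <<'E'
from h import *
P=arm.camera("top");Q=arm.camera("side");print(T()[0])
for q in("scoop","scoop_grip","dish","mat","mug_center","spice_jar_center","lid_tab"):print(q,[[(np.round(x["uv"]),x["score"],atz(p,x["uv"],{"scoop":.008,"scoop_grip":.126,"mug_center":.025,"spice_jar_center":.052,"lid_tab":.069}.get(q,0))[:2].round(3)) for x in arm.spot_point(p,q)[:2]] for p in(P,Q)])
print(dish(P),[(c.round(1),a) for c,a in nuts(P,(380,185,425,235))],binw(-.0815,0,0))
E
```

```text
[0.4036 0.1492 0.3185]
scoop [[(array([427., 273.]), 0.57, array([ 0.233, -0.313])), (array([304., 225.]), 0.44, array([0.408, 0.106]))], [(array([414., 198.]), 0.73, array([ 0.239, -0.29 ])), (array([346., 259.]), 0.58, array([0.405, 0.12 ]))]]
scoop_grip [[(array([434., 282.]), 0.89, array([ 0.208, -0.309])), (array([290., 226.]), 0.64, array([0.402, 0.144]))], [(array([432., 165.]), 0.95, array([ 0.193, -0.29 ])), (array([344., 226.]), 0.87, array([0.404, 0.168]))]]
dish [[(array([400., 211.]), 0.86, array([ 0.448, -0.23 ]))], [(array([349., 203.]), 0.98, array([ 0.446, -0.235])), (array([333., 190.]), 0.64, array([ 0.514, -0.326]))]]
mat [[], [(array([350., 205.]), 0.74, array([ 0.44 , -0.217])), (array([291., 313.]), 0.16, array([0.489, 0.343]))]]
mug_center [[(array([295., 145.]), 0.66, array([0.686, 0.13 ]))], [(array([237., 249.]), 0.82, array([0.682, 0.146]))]]
spice_jar_center [[(array([356., 135.]), 0.67, array([ 0.712, -0.083]))], [(array([256., 204.]), 0.61, array([ 0.702, -0.067]))]]
lid_tab [[(array([232., 179.]), 0.79, array([0.566, 0.341]))], [(array([252., 278.]), 0.82, array([0.578, 0.326]))]]
[(array([401.125, 209.875,  24.2  ], dtype=float32), array([ 0.4472, -0.2257]))] [(array([402.8, 197.6]), np.int32(37)), (array([385.3, 205.6]), np.int32(23)), (array([404.8, 207.3]), np.int32(43)), (array([406.7, 220.3]), np.int32(19)), (array([382.9, 227.2]), np.int32(14))] [0.5714 0.3293 0.    ]
```

All is in place.

```bash
python3 -c "
from cell import arm
print(arm.finish_job())"
```

```text
the job is handed in; nothing more can be done
None
```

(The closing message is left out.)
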